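# Seat a plug-in board with its ejector levers

### The job

Take the plug-in board that has a steel pin at each end out of the wooden stand, lower it between the guides of the grey card rack until it rests in the mouth of the socket with its pins in the forks of the two open ejector levers, and let go. Then swing both levers gently inward, part way by turns at first so that the board goes down level, pushing only on the levers and never on the board, until the board is fully home on the hidden floor of the socket at both ends; how far the levers must go differs from rack to rack, so stop when they come up firm and never push a lever with more than 25 N. Leave the filler plate in the stand and the other things on the bench where they are.

Things in the scene. Friction and masses are not known exactly. Their poses are not given: they have to be found in the camera images.
- rack: Grey card rack, fixed. Origin: centre of its underside, on the bench; y along the board slot, z up. Base 70 x 184 x 12 mm (x, y, z). Aluminium guides at y = +-35 to 48 mm, flared tops 84 mm above the bench, take the board's faces with 1 mm of play each. Levers are hinged 37 mm above the bench at y = +78 mm (left) and -78 mm (right); nothing else of the rack is higher than 85 mm.
- rack_mouth (a point): Centre of the mouth of the socket, 38 mm above the bench, on the rack's centre line, in the top of the black housing: 12 mm wide (x), 96 mm long (y). Axes as the rack's.
- left_seating_pin (a joint): Small spring pin hidden in the floor of the socket, 30 mm from its middle towards the left lever; reads 0 when free and 0.003 m when pressed flush with the floor, that is when this end of the board is fully home. The floor lies 15 to 22 mm above the bench: it differs from rack to rack and cannot be seen. The pin resists with about 1 N.
- right_seating_pin (a joint): The same pin, 30 mm from the middle towards the right lever.
- left_lever (a joint): Steel ejector lever at the rack's +y end, rad; grows as it swings outward, away from the board. Its handle leans outward by this value less 0.20. Starts open at 0.65 to 0.73; stays where left (2 N at the pad moves it). Below about 0.35 its upper prong drives that end of the board down, 16 mm per rad, against springy contacts (up to 8 N). It comes up firm somewhere between -0.40 and +0.20.
- right_lever (a joint): The same lever mirrored, at the rack's -y end; positive is again outward. Driven home while the other is wide open, a lever rocks the board and the other prong may miss its pin: bring both in by turns, first to about 0.3, then press each home with a push felt as 10 to 12 N; much more lifts the other end. Follow the arc: a level push on an open lever may bind.
- left_lever_pad (a point): Centre of the thumb pad of the left lever, 60 mm from its hinge along the handle. The pad is 18 mm wide (rack x), 12 mm thick and 16 mm long; the lever ends 8 mm beyond this point. It is pushed on its outer face, 7 mm outward of this point.
- right_lever_pad (a point): The same point on the right lever.
- board_grip (a point): Plug-in board, loose, 0.30 kg, upright in a groove of the stand. This point: centre of the aluminium grip bar on its top edge, 10 mm thick (board x), 50 mm long (y), 18 mm high. Below it a grey plate 8 mm thick, 66 mm high, 96 mm long below and 72 mm above. A steel pin of 6 mm diameter stands out at each end, 62 mm from the middle, 75 mm below this point. It fits either way round.
- board_mid_foot (a point): Middle of the board's lower edge, 95 mm below board_grip: bottom face of the copper tongue (8 mm thick, 92 mm long, 20 mm high) under the plate. Axes as the board's. Resting on the socket contacts, between the open levers, it stands 24 to 28 mm above the bench.
- filler_grip (a point): Centre of the grip bar of the filler plate, which stands in the other groove of the stand: like the board but only 84 mm long and without pins. Not to be used.
- stand: Wooden parking stand fixed to the bench, base 100 x 112 x 16 mm, origin at the centre of its underside; the board and the filler plate stand on its base between wooden posts (58 mm high) at x = +30 mm and x = -30 mm, lengthwise along its y axis.
- ink_jar_mid (a point): Ink jar, 47 mm across, 44 mm high, at its centre. Bystander.
- small_jar_mid (a point): Small glass jar with a yellow lid, 36 mm across, 48 mm high, at its centre. Bystander.
- eraser: Eraser, 18 x 38 x 11 mm, lying on the bench, origin at its underside. Bystander.

How it is judged:
By the outcome, as a careful person would: the job done as asked, in the order asked, and still so for the second after the job is handed in, with the robot touching nothing.
It also fails if it takes over 69 s, if anything falls off the work surface, if the arm or the gripper's body presses on something with over 40 N, if the wrist force passes 120 N, or if a joint passes its speed limit or range.

### The arm

A 6-joint arm with a two-finger parallel gripper is mounted at the origin on a cart in front of the work surface, level with it; the furniture and walls round the work are solid. World frame = base frame: x ahead of the robot, y to its left, z up, the work surface at z = 0. Lengths are in m, angles in rad, forces in N, time in s.
With the tool pointing down it reaches from about 0.25 to 0.775 m from the base axis. Payload 4 kg.
Tool frame: the origin (TCP) lies between the finger pads; the fingertips stand env.nose_length ahead of it and the grasp point (between the pads) is the TCP (env.nose_length is the distance from the TCP to the fingertips, in m); z points along the fingers, x is the direction in which the jaws open and shut, and the axes are right-handed (so a half turn about z gives the same grasp; the last joint's range is limited). The gripper opens to 85 mm and grips with 20 to 120 N. Pads are 22 mm wide; open, the fingers measure 114 mm over their backs; the gripper's body (76 mm by 85 mm) begins 54 mm behind the grasp point. The pads swing forward as they close: fully open they stand 13 mm farther back than shut.
Start: joints at [1.134, 0.087, 1.371, -0, 1.684, -0.103], TCP at [0.18, 0.52, 0.25] pointing down, gripper open.
Joint ranges: [-3.1, 3.1], [-0.76, 2.03], [0.27, 2.55], [-1.08, 4.22], [0.17, 2.65], [-2.57, 2.57]. Speed limits (rad/s): [2.79, 2.79, 3.14, 3.14, 3.14, 3.14].

### API

Orientations are given as a rotation vector (axis times angle).
In Python, from workcell import env gives the robot as it stands. The module is installed in compiled form; this text tells all that it offers.
- The arm moves only by the tool drive_tool, never from a script. Its argument "deltas" is a list that holds one entry, the list of rows, each a list of 5 numbers: the finger opening in mm, from 0 to 85.4, then the shift along the tool's x, y, z in mm, then the turn about the tool's z in degrees. In form: [[[fingers, x, y, z, twist], ...]]. A call has 1 to 5 rows; each row shifts and turns the pose as measured when the row begins, along the tool's axes as they then stand; what a row does not reach is not made up. A row lasts 1/10 s, in which the tool goes at most 50 mm and 8.59 degrees, less where a joint would pass 70% of its speed; a pose out of reach is approached as far as the arm can. A call with a gripper value outside its range is refused whole. The fingers move at their own pace and stop on an object; the grip force is fixed at half the most. Time passes only in rows, so rows that do not move let the fingers close. It gives the time, the measured TCP pose, the force and the opening at its end, in the units of the state.
- env.read_state(): the state, without advancing time (a new reading comes with each control period).
- env.capture(name): name is "scene" or "top"; returns the picture (384x512x3 uint8, red, green, blue); there is no depth.
- env.camera_model(name): a dict with "fx", "fy", "cx", "cy" (pixels), "xyz" and "orientation" of the camera in the world. Camera axes: x right, y down, z forward; pixel columns grow to the right and rows downward; lengths in m; the calibration is good to about 2 mm. A picture is of the moment at which its call begins. camera_model takes no time and is no camera call.
- env.hand_in(): hands the job in, once; it reports no verdict.
Trained networks look in the newest picture that a camera, given by its name, has taken for a name from the list of things; names that differ only in an ending like _2 or _b are one class to them, and where a whole thing is asked for, a point or a joint stands for the part that bears it (a point fixed in the world has none). Each returns a list of dicts, best first, with "confidence" (0 to 1); they miss things now and then, are a little off and sometimes report something else, mostly with a low value. They report only what shows in the picture. A call takes as long as a camera call.
- env.spot_in(camera, target): "at" ([x, y, z] in m, in world coordinates, good to about 4 mm: the middle of the surface that is visible of it).
- env.spot_point(camera, target): "at" ([x, y, z] in m, in world coordinates, good to about 4 mm: a listed point, or the origin of a listed thing).
The state is a dict: "clock": time; "joint_positions": joint angles; "joint_vel": joint speeds; "joint_efforts": joint torques, N m; "ee_pos": TCP position; "tool_rot": TCP orientation; "force": force on the tool from outside, world axes, zero at the start; "ft_torque": the same for the moment, N m; "gripper_width": opening from 0.0 (shut) to 1.0 (fully open).
Only numpy, scipy, OpenCV 4.12 (cv2) and the standard library are available. Lean on these libraries where they do the work, as an engineer would, in place of code of your own. Each camera call takes 0.05 s, during which the arm holds its last target.

## Working session

There is one attempt and no reset: what is moved stays moved. The work goes in short steps, Python scripts to look and compute and a tool call to move; the robot and the scene stay as the last step left them, time stands still between calls to the robot, and variables do not carry over. Pictures are saved under pics/ and viewed, and the job is handed in when it is done.

Besides the shell and the picture viewer there is one more tool, called after ">>>" in YAML: its name, and indented under it one key for each argument. drive_tool: Moves the arm, as the interface text tells. Its arguments: {"type":"object","properties":{"deltas":{"type":"array","items":{"type":"array","items":{"type":"array","items":{"type":"number"}}}}},"required":["deltas"]}

```bash
ls; mkdir -p pics
python3 - <<'E'
from workcell import env
import cv2,numpy as np
s=env.read_state();print({k:np.round(v,3) for k,v in s.items()});print(env.nose_length)
for c in ("scene","top"):
    im=env.capture(c);cv2.imwrite(f"pics/{c}0.png",im[:,:,::-1]);m=env.camera_model(c);print(c,m)
    for t in ("rack","rack_mouth","left_lever_pad","right_lever_pad","board_grip","board_mid_foot","filler_grip","stand","ink_jar_mid","small_jar_mid","eraser"):
        print(t,[(np.round(d["at"],4).tolist(),round(d["confidence"],2)) for d in env.spot_point(c,t)[:3]])
print(env.read_state()["clock"])
E
```

```text
pics
{'clock': np.float64(0.0), 'joint_positions': array([ 1.134,  0.088,  1.372, -0.   ,  1.684, -0.103]), 'joint_vel': array([ 0.002, -0.   ,  0.001, -0.001, -0.003, -0.001]), 'joint_efforts': array([-1.0000e-03, -3.5186e+01, -3.1327e+01, -0.0000e+00,  1.1000e-02,
       -0.0000e+00]), 'ee_pos': array([0.18 , 0.519, 0.249]), 'tool_rot': array([ 2.559,  1.821, -0.003]), 'force': array([-0.246,  0.472,  0.34 ]), 'ft_torque': array([ 0.025,  0.068, -0.009]), 'gripper_width': np.float64(1.001)}
0.019
scene {'fx': 434.1578229837056, 'fy': 434.1578229837056, 'cx': 257.87867880184467, 'cy': 183.08225545379767, 'xyz': array([ 0.16624292, -0.85271709,  0.57267857]), 'orientation': array([-2.03544661,  0.52789259, -0.32376522])}
rack [([0.4687, -0.0069, -0.0003], 0.66)]
rack_mouth [([0.4652, -0.0111, 0.0355], 0.72), ([0.4511, -0.2081, 0.0031], 0.72), ([0.5732, -0.3514, 0.1082], 0.34)]
left_lever_pad []
right_lever_pad [([0.4979, -0.1111, 0.0892], 0.64)]
board_grip [([0.5137, -0.3655, 0.1082], 0.67)]
board_mid_foot [([0.5088, -0.3652, 0.0161], 0.95), ([0.467, -0.0071, 0.0357], 0.58)]
filler_g
[... 408 characters left out ...]
ray([ 0.44708444, -0.13836304,  1.21503146]), 'orientation': array([-2.19421305,  2.17887847, -0.1441876 ])}
rack [([0.4655, -0.0057, -0.0007], 0.94)]
rack_mouth [([0.4661, -0.0071, 0.0331], 0.72)]
left_lever_pad [([0.4351, 0.0909, 0.0908], 0.73)]
right_lever_pad [([0.4984, -0.1098, 0.0932], 0.47)]
board_grip [([0.5081, -0.3633, 0.1108], 0.63)]
board_mid_foot [([0.4667, -0.0079, 0.0361], 0.27)]
filler_grip [([0.5674, -0.3504, 0.1104], 0.58)]
stand [([0.5373, -0.3579, -0.0024], 0.57), ([0.466, -0.0092, 0.0351], 0.46)]
ink_jar_mid [([0.6601, -0.2162, 0.0201], 0.68)]
small_jar_mid [([0.6659, -0.3281, 0.0244], 0.64), ([0.5095, -0.3632, 0.11], 0.41)]
eraser [([0.4539, -0.2101, 0.0027], 0.59)]
1.2
```

View pics/scene0.png

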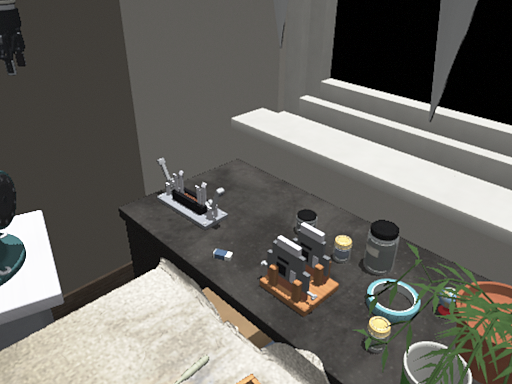

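View pics/top0.png

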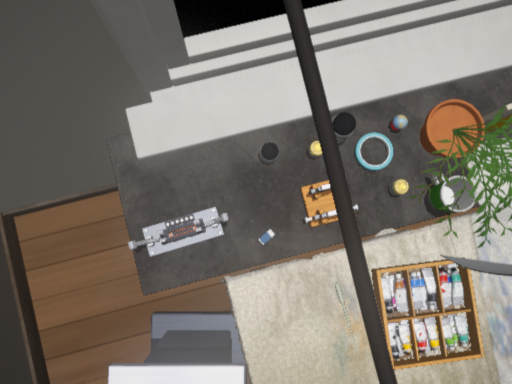

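The scene picture shows the rack at about (190,200) and the stand at (298,280), with the pinned board in the near groove. The top picture shows the rack at (185,232) and the stand at (325,203), which a dark bar partly covers. I'll enlarge both.

Run:
```python
import cv2,numpy as np
a=cv2.imread("pics/top0.png");s=cv2.imread("pics/scene0.png")
cv2.imwrite("pics/top_rack.png",cv2.resize(a[195:265,120:240],None,fx=6.5,fy=6.5,interpolation=cv2.INTER_CUBIC))
cv2.imwrite("pics/top_stand.png",cv2.resize(a[165:245,285:375],None,fx=7,fy=7,interpolation=cv2.INTER_CUBIC))
cv2.imwrite("pics/sc_rack.png",cv2.resize(s[150:230,145:245],None,fx=7,fy=7,interpolation=cv2.INTER_CUBIC))
cv2.imwrite("pics/sc_stand.png",cv2.resize(s[215:315,250:350],None,fx=6,fy=6,interpolation=cv2.INTER_CUBIC))
```

```text
(no output)
```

View pics/top_rack.png

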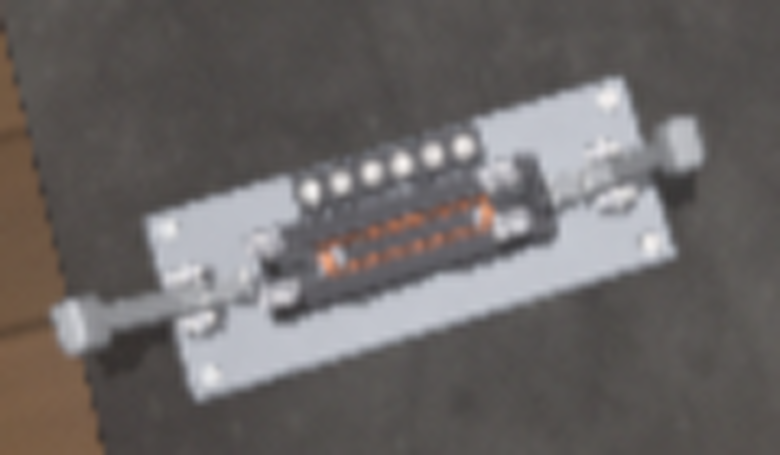

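View pics/top_stand.png

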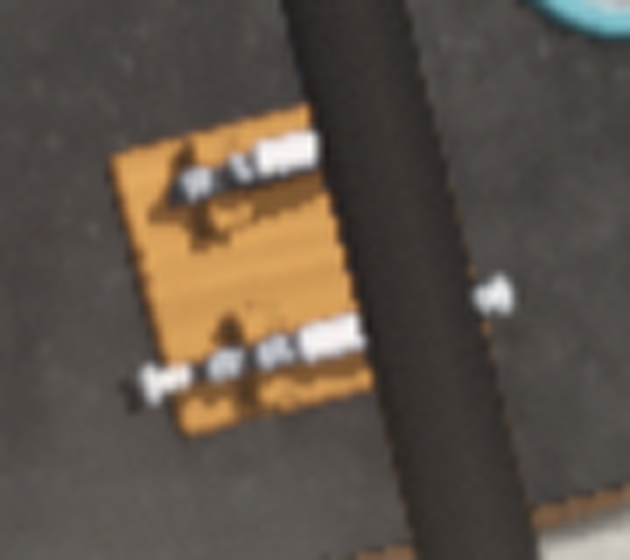

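View pics/sc_rack.png

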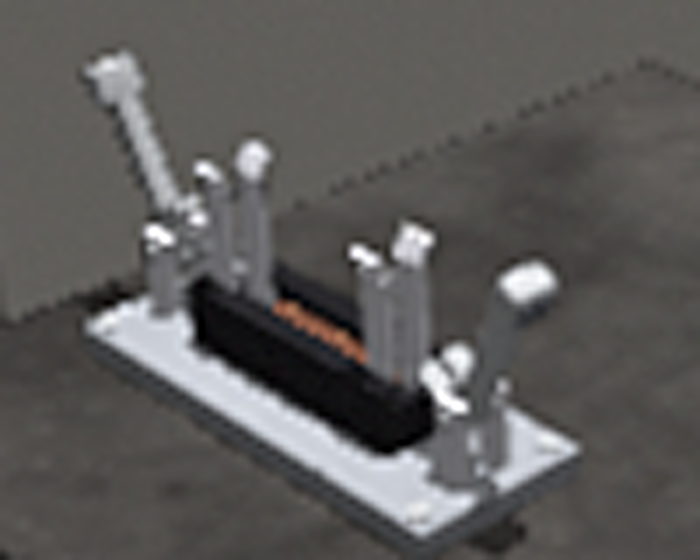

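View pics/sc_stand.png

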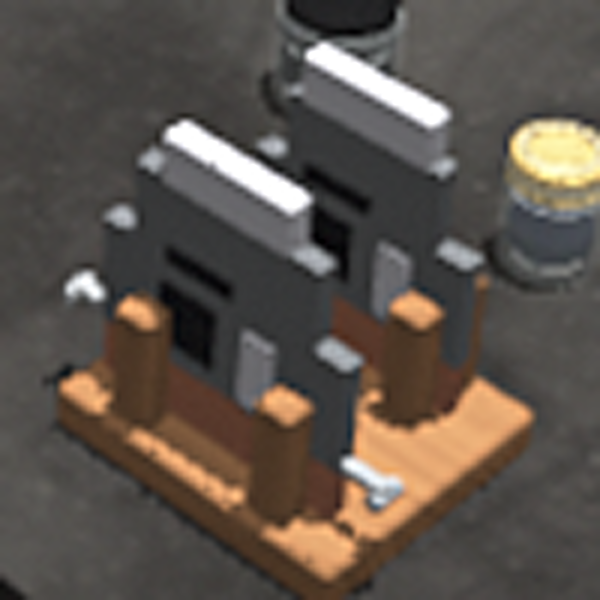

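```bash
cat > h.py <<'E'
import numpy as np,cv2
from scipy.spatial.transform import Rotation as R
from scipy.optimize import least_squares
from workcell import env
def proj(c,P):
    m=env.camera_model(c);p=(np.atleast_2d(P)-m["xyz"])@R.from_rotvec(m["orientation"]).as_matrix()
    return np.c_[m["fx"]*p[:,0]/p[:,2]+m["cx"],m["fy"]*p[:,1]/p[:,2]+m["cy"]]
def back(c,uv,z):
    m=env.camera_model(c);uv=np.atleast_2d(uv).astype(float)
    d=np.c_[(uv[:,0]-m["cx"])/m["fx"],(uv[:,1]-m["cy"])/m["fy"],np.ones(len(uv))]@R.from_rotvec(m["orientation"]).as_matrix().T
    return m["xyz"]+d*((z-m["xyz"][2])/d[:,2])[:,None]
def crop(px,s,o): return (np.array(px,float)+.5)/s-.5+np.array(o)
def place(q,L):
    L=np.atleast_2d(L);c,s=np.cos(q[2]),np.sin(q[2]);return np.c_[q[0]+c*L[:,0]-s*L[:,1],q[1]+s*L[:,0]+c*L[:,1],L[:,2]]
def fit(items,q0):
    f=lambda q:np.concatenate([(proj(c,place(q,L))-uv).ravel() for c,L,uv in items])
    r=least_squares(f,q0,loss="soft_l1");return r.x,f(r.x).reshape(-1,2)
E
python3 - <<'E'
from h import *
tr=crop([(148,215),(622,77),(676,258),(196,401)],6.5,(120,195))
w=back("top",tr,.012);print(w.round(4),np.linalg.norm(w[0]-w[1]),np.linalg.norm(w[1]-w[2]))
Lr=np.array([[.035,.092,.012],[.035,-.092,.012],[-.035,-.092,.012],[-.035,.092,.012]])
sr=crop([(92,326),(420,548),(582,448)],7,(145,150))
Ls=Lr[[3,2,1]]
# scene: left corner, near corner (bottom edge z?), right
for n,it in (("top",[("top",Lr,tr)]),("scene",[("scene",Ls,crop([(88,326),(422,535),(582,448)],7,(145,150)))])):
    q,e=fit(it,[.467,-.007,.2]);print(n,q.round(4),np.degrees(q[2]).round(2));print(e.round(2).tolist())
# stand base top corners top view (visible left two)
ts=crop([(110,157),(183,437)],7,(285,165));print(back("top",ts,.016).round(4))
# board pins
tp=crop([(140,383),(512,296)],7,(285,165));p=back("top",tp,.036);print("pins",p.round(4),p.mean(0).round(4),np.linalg.norm(p[0]-p[1]))
d=p[0]-p[1];print("yaw",np.degrees(np.arctan2(-d[0],d[1])))
# grip bar scene: top face corners
sb=crop([(166,131),(188,120),(313,199),(298,213)],6,(250,215));g=back("scene",sb,.120);print("grip scene",g.round(4),g.mean(0).round(4))
# grip end in top
tg=crop([(300,332),(306,362)],7,(285,165));print("grip end top",back("top",tg,.12).round(4))
sp=crop([(66,285),(402,490)],6,(250,215));p=back("scene",sp,.036);print("pins scene",p.round(4),p.mean(0).round(4),np.linalg.norm(p[0]-p[1]));d=p[0]-p[1];print("yaw",np.degrees(np.arctan2(-d[0],d[1])))
E
```

```text
[[ 0.473   0.0868  0.012 ]
 [ 0.5251 -0.0864  0.012 ]
 [ 0.4583 -0.1071  0.012 ]
 [ 0.4053  0.0675  0.012 ]] 0.1808486152462069 0.06989122168378635
top [ 0.4654 -0.0098  0.2927] 16.77
[[-0.68, 0.24], [0.58, -0.16], [0.36, -0.05], [-0.28, -0.04]]
scene [ 0.4668 -0.0095  0.2892] 16.57
[[-0.32, -0.43], [-0.02, 0.09], [0.33, 0.17]]
[[ 0.5736 -0.2918  0.016 ]
 [ 0.4769 -0.3166  0.016 ]]
pins [[ 0.4946 -0.2991  0.036 ]
 [ 0.525  -0.4265  0.036 ]] [ 0.5098 -0.3628  0.036 ] 0.13098522001971766
yaw 13.449385968009583
grip scene [[ 0.501  -0.3398  0.12  ]
 [ 0.5095 -0.3383  0.12  ]
 [ 0.5205 -0.3864  0.12  ]
 [ 0.5133 -0.3896  0.12  ]] [ 0.5111 -0.3635  0.12  ]
grip end top [[ 0.5076 -0.3384  0.12  ]
 [ 0.4982 -0.3402  0.12  ]]
pins scene [[ 0.4926 -0.2986  0.036 ]
 [ 0.5324 -0.4232  0.036 ]] [ 0.5125 -0.3609  0.036 ] 0.1307862078643441
yaw 17.693749876136867
```

Run:
```python
from h import *
for z in (.3,.4,.5,.6,.7,.8,.9,1.0):
    P=back("top",[(295,0),(325,130),(350,230),(385,384)],z);print(z,P.round(2)[:,:2].tolist(),proj("scene",P).round(0).tolist())
```

```text
0.3 [[0.9, -0.25], [0.65, -0.3], [0.46, -0.35], [0.19, -0.41]] [[421.0, 89.0], [343.0, 117.0], [263.0, 148.0], [76.0, 217.0]]
0.4 [[0.85, -0.23], [0.63, -0.28], [0.46, -0.32], [0.22, -0.38]] [[408.0, 40.0], [332.0, 59.0], [255.0, 78.0], [80.0, 119.0]]
0.5 [[0.8, -0.22], [0.61, -0.27], [0.46, -0.3], [0.25, -0.35]] [[393.0, -15.0], [319.0, -8.0], [246.0, -1.0], [85.0, 15.0]]
0.6 [[0.75, -0.21], [0.58, -0.25], [0.46, -0.28], [0.27, -0.32]] [[376.0, -80.0], [305.0, -84.0], [236.0, -88.0], [90.0, -97.0]]
0.7 [[0.7, -0.2], [0.56, -0.23], [0.46, -0.26], [0.3, -0.29]] [[355.0, -157.0], [288.0, -173.0], [225.0, -187.0], [96.0, -216.0]]
0.8 [[0.65, -0.19], [0.54, -0.21], [0.46, -0.23], [0.33, -0.26]] [[330.0, -251.0], [268.0, -276.0], [212.0, -300.0], [102.0, -344.0]]
0.9 [[0.6, -0.18], [0.52, -0.19], [0.45, -0.21], [0.36, -0.23]] [[300.0, -365.0], [245.0, -399.0], [197.0, -429.0], [108.0, -482.0]]
1.0 [[0.55, -0.16], [0.5, -0.18], [0.45, -0.19], [0.39, -0.2]] [[262.0, -510.0], [217.0, -546.0], [180.0, -578.0], [115.0, -632.0]]
```

```bash
cat >> h.py <<'E'
def st(): 
    s=env.read_state();Rm=R.from_rotvec(s["tool_rot"]).as_matrix();return s,Rm
def rows(xyz,yaw_deg,grip,step=48,nmax=60,tw=8.0):
    """yaw = world angle of tool x (mod 180)"""
    s,Rm=st();p=np.array(s["ee_pos"])*1e3;t=np.array(xyz)*1e3;out=[]
    yaw=np.degrees(np.arctan2(Rm[1,0],Rm[0,0]));dy=(yaw_deg-yaw+90)%180-90
    for i in range(nmax):
        d=t-p;n=np.linalg.norm(d);v=d*min(1,step/max(n,1e-9));k=np.clip(dy,-tw,tw)
        if n<.3 and abs(dy)<.1:break
        L=np.round(Rm.T@v,1);out.append([grip]+L.tolist()+[round(-k,1)])
        p=p+Rm@L;Rm=R.from_rotvec([0,0,np.radians(k)]).as_matrix()@Rm;dy-=k
    for i in range(0,len(out),5):print([out[i:i+5]])
def show():
    s,Rm=st();print("t",round(float(s["clock"]),2),"p",(np.array(s["ee_pos"])*1e3).round(1),"yaw",np.degrees(np.arctan2(Rm[1,0],Rm[0,0])).round(2),"zaxis",Rm[:,2].round(4),"F",np.round(s["force"],1),"w",round(float(s["gripper_width"])*85.4,1),"q",np.round(s["joint_positions"],2))
E
python3 -c "
from h import *
show();rows([.5105,-.3632,.25],14.2,40)"
```

```text
t 1.2 p [180.2 519.7 250.3] yaw 70.88 zaxis [ 0.e+00  1.e-04 -1.e+00] F [-0.2 -0.3  0.2] w 85.4 q [ 1.13  0.09  1.37  0.    1.68 -0.1 ]
[[[40, -37.0, 30.6, 0.0, np.float64(8.0)], [40, -32.3, 35.5, 0.0, np.float64(8.0)], [40, -27.1, 39.6, 0.0, np.float64(8.0)], [40, -21.3, 43.0, 0.0, np.float64(8.0)], [40, -15.1, 45.6, 0.0, np.float64(8.0)]]]
[[[40, -8.6, 47.2, 0.0, np.float64(8.0)], [40, -2.0, 48.0, 0.0, np.float64(8.0)], [40, 4.7, 47.8, 0.0, np.float64(0.7)], [40, 5.3, 47.7, 0.0, np.float64(-0.0)], [40, 5.3, 47.7, 0.0, np.float64(-0.0)]]]
[[[40, 5.3, 47.7, 0.0, np.float64(-0.0)], [40, 5.3, 47.7, 0.0, np.float64(-0.0)], [40, 5.3, 47.7, 0.0, np.float64(-0.0)], [40, 5.3, 47.7, 0.0, np.float64(-0.0)], [40, 5.2, 47.7, 0.1, np.float64(-0.0)]]]
[[[40, 5.3, 47.7, 0.0, np.float64(-0.0)], [40, 5.2, 47.7, 0.1, np.float64(-0.0)], [40, 5.3, 47.7, 0.0, np.float64(-0.0)], [40, 5.2, 47.7, 0.1, np.float64(-0.0)], [40, 3.4, 30.5, 0.0, np.float64(-0.0)]]]
```

>>> drive_tool:
  deltas:
    - [[40,-37,31,0,8],[40,-32,35,0,8],[40,-27,40,0,8],[40,-21,43,0,8],[40,-15,46,0,8]]

```text
clock: 1.7
ee_pos: [0.2642, 0.2921, 0.2478]
tool_rot: [3.034, 0.812, -0.002]
force: [1.4, 0.1, 0.7]
gripper_width: 0.468
```

```bash
python3 -c "
from h import *
show();rows([.5105,-.3632,.25],14.2,40)"
```

```text
t 1.7 p [264.2 292.1 247.8] yaw 29.97 zaxis [-7.0e-04 -1.5e-03 -1.0e+00] F [1.4 0.1 0.7] w 40.0 q [ 0.69 -0.27  1.7  -0.    1.71  0.17]
[[[40, -7.8, 47.4, -0.1, np.float64(8.0)], [40, -1.1, 48.0, -0.1, np.float64(7.8)], [40, 5.3, 47.7, -0.1, np.float64(-0.0)], [40, 5.3, 47.7, -0.1, np.float64(-0.0)], [40, 5.4, 47.7, -0.1, np.float64(-0.0)]]]
[[[40, 5.3, 47.7, -0.1, np.float64(-0.0)], [40, 5.4, 47.7, -0.1, np.float64(-0.0)], [40, 5.3, 47.7, -0.1, np.float64(-0.0)], [40, 5.4, 47.7, -0.1, np.float64(-0.0)], [40, 5.3, 47.7, -0.1, np.float64(-0.0)]]]
[[[40, 5.4, 47.7, -0.1, np.float64(-0.0)], [40, 5.3, 47.7, -0.1, np.float64(-0.0)], [40, 5.4, 47.7, -0.2, np.float64(-0.0)], [40, 5.3, 47.7, -0.1, np.float64(-0.0)], [40, 3.2, 27.9, -0.1, np.float64(-0.0)]]]
```

Tracking is good, so I'll carry on.

>>> drive_tool:
  deltas:
    - [[40,-8,47,0,8],[40,-1,48,0,8],[40,5,48,0,0],[40,5,48,0,0],[40,5,48,0,0]]

```text
clock: 2.2
ee_pos: [0.346, 0.0568, 0.2497]
tool_rot: [3.12, 0.365, 0.012]
force: [2.3, 1.7, -0.4]
gripper_width: 0.471
```

>>> drive_tool:
  deltas:
    - [[40,5,48,0,0],[40,5,48,0,0],[40,5,48,0,0],[40,5,48,0,0],[40,5,48,0,0]]

```text
clock: 2.7
ee_pos: [0.4258, -0.1804, 0.2528]
tool_rot: [3.119, 0.36, 0.025]
force: [1.3, 0.5, 0.6]
gripper_width: 0.469
```

```bash
python3 -c "
from h import *
show();rows([.5105,-.3632,.25],14.2,40)"
```

```text
t 2.7 p [ 425.8 -180.4  252.8] yaw 13.16 zaxis [ 1.580e-02 -5.000e-04 -9.999e-01] F [1.3 0.5 0.6] w 40.0 q [-0.53 -0.12  1.57  0.01  1.68 -0.76]
[[[40, 9.7, 47.0, 1.0, np.float64(-1.0)], [40, 8.9, 47.2, 1.0, np.float64(-0.0)], [40, 8.9, 47.2, 1.0, np.float64(-0.0)], [40, 8.9, 47.2, 1.0, np.float64(-0.0)], [40, 1.7, 9.2, 0.1, np.float64(-0.0)]]]
```

>>> drive_tool:
  deltas:
    - [[40,10,47,1,-1],[40,9,47,1,0],[40,9,47,1,0],[40,9,47,1,0],[40,2,9,0,0]]

```text
clock: 3.2
ee_pos: [0.5125, -0.3754, 0.248]
tool_rot: [3.116, 0.377, 0.025]
force: [0.7, 0.3, -0.4]
gripper_width: 0.467
```

Run:
```python
from h import *
show();rows([.5105,-.3632,.18],14.2,40)
im=env.capture("scene");cv2.imwrite("pics/sc1.png",cv2.resize(im[100:320,180:420,::-1],None,fx=3,fy=2.7))
print([(np.round(d["at"],4).tolist(),round(d["confidence"],2)) for d in env.spot_point("scene","board_grip")[:3]])
```

```text
t 3.2 p [ 512.5 -375.4  248. ] yaw 13.79 zaxis [ 1.590e-02 -8.000e-04 -9.999e-01] F [ 0.7  0.3 -0.4] w 39.9 q [-0.73  0.27  1.16  0.01  1.7  -0.97]
[[[40, -0.1, -8.8, 47.2, np.float64(-0.4)], [40, 0.0, -3.9, 20.8, np.float64(-0.0)]]]
[([0.5406, -0.361, -0.0001], 0.57), ([0.51, -0.3656, 0.1115], 0.56), ([0.4521, -0.2073, -0.0001], 0.22)]
```

View pics/sc1.png

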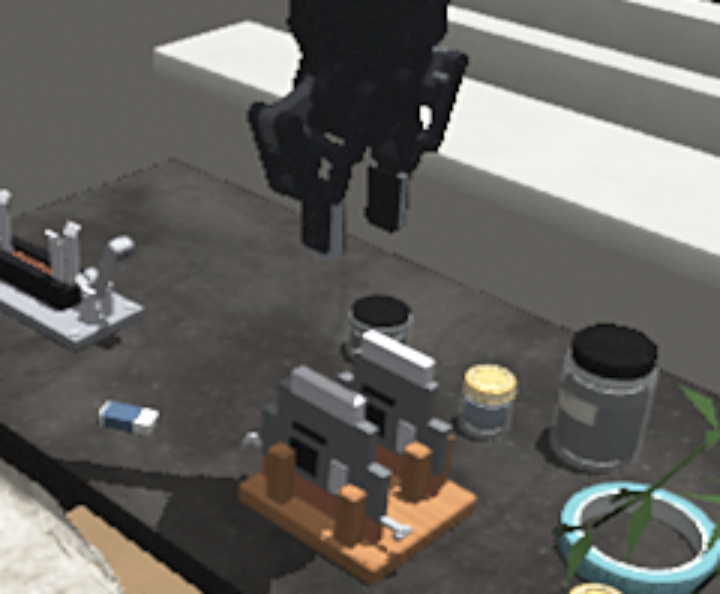

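>>> drive_tool:
  deltas:
    - [[40,0,-6,20,0],[40,0,-5,20,0],[40,0,-1,20,0],[40,0,0,5,0],[40,0,0,0,0]]

```text
clock: 3.8
ee_pos: [0.5097, -0.3533, 0.1881]
tool_rot: [3.114, 0.388, 0.033]
force: [0.1, 0.7, -0.1]
gripper_width: 0.468
```

```bash
python3 -c "
from h import *
show();rows([.5105,-.3632,.111],14.2,40)"
```

```text
t 3.8 p [ 509.7 -353.3  188.1] yaw 14.21 zaxis [ 2.150e-02 -7.000e-04 -9.998e-01] F [ 0.1  0.7 -0.1] w 40.0 q [-0.7   0.25  1.31  0.01  1.57 -0.95]
[[[40, -2.0, 5.8, 47.6, np.float64(0.0)], [40, -1.3, 3.6, 29.5, np.float64(-0.0)]]]
```

>>> drive_tool:
  deltas:
    - [[40,-1,5,-40,0],[40,-1,5,-40,0],[40,0,0,0,0]]

```text
clock: 4.1
ee_pos: [0.5071, -0.3597, 0.2714]
tool_rot: [3.116, 0.393, 0.03]
force: [1.0, -0.5, 0.6]
gripper_width: 0.466
```

```bash
python3 -c "
from h import *
show()"
```

```text
t 4.1 p [ 507.1 -359.7  271.4] yaw 14.38 zaxis [ 0.0191  0.002  -0.9998] F [ 1.  -0.5  0.6] w 39.8 q [-0.72  0.24  1.16  0.01  1.73 -0.96]
```

>>> drive_tool:
  deltas:
    - [[40,0,0,15,0],[40,0,0,15,0],[40,0,0,15,0],[40,0,0,15,0],[40,0,0,0,0]]

```text
clock: 4.6
ee_pos: [0.5071, -0.3567, 0.2052]
tool_rot: [-3.115, -0.396, -0.028]
force: [-0.4, 0.7, -0.8]
gripper_width: 0.467
```

```bash
python3 -c "
from h import *
show()"
```

```text
t 4.6 p [ 507.1 -356.7  205.2] yaw 14.48 zaxis [ 0.0176  0.0039 -0.9998] F [-0.4  0.7 -0.8] w 39.9 q [-0.71  0.25  1.28  0.01  1.61 -0.96]
```

>>> drive_tool:
  deltas:
    - [[40,0,-48,0,0],[40,0,-48,0,0],[40,0,-48,0,0],[40,0,0,0,0]]

```text
clock: 5.0
ee_pos: [0.4668, -0.2122, 0.195]
tool_rot: [-3.103, -0.389, -0.009]
force: [0.8, -0.3, -0.7]
gripper_width: 0.47
```

```bash
python3 -c "
from h import *
show();print(st()[0]['joint_positions'])"
```

```text
t 5.0 p [ 466.8 -212.2  195. ] yaw 14.29 zaxis [ 0.0041  0.0145 -0.9999] F [ 0.8 -0.3 -0.7] w 40.1 q [-0.55  0.02  1.55  0.01  1.57 -0.8 ]
[-0.54595995  0.02364088  1.5471935   0.0144766   1.57480198 -0.79545897]
```

>>> drive_tool:
  deltas:
    - [[40,-48,0,0,0],[40,-48,0,0,0],[40,0,0,0,0]]

```text
clock: 5.3
ee_pos: [0.3709, -0.2344, 0.19]
tool_rot: [-3.099, -0.399, -0.0]
force: [0.3, 0.6, -0.2]
gripper_width: 0.47
```

```bash
python3 -c "
from h import *
show();print(st()[0]['joint_positions'])"
```

```text
t 5.3 p [ 370.9 -234.4  190. ] yaw 14.67 zaxis [-0.0019  0.017  -0.9999] F [ 0.3  0.6 -0.2] w 40.1 q [-0.7  -0.14  1.71  0.01  1.58 -0.96]
[-0.70128896 -0.13679182  1.70953387  0.01172912  1.58124656 -0.95736238]
```

```bash
python3 -c "
from h import *
rows([.5105,-.3632,.19],14.2,40,step=20)"
```

```text
[[[40, 10.8, 16.8, -0.3, np.float64(0.5)], [40, 10.9, 16.8, -0.3, np.float64(-0.0)], [40, 10.9, 16.7, -0.2, np.float64(-0.0)], [40, 10.9, 16.7, -0.3, np.float64(-0.0)], [40, 10.9, 16.7, -0.2, np.float64(-0.0)]]]
[[[40, 10.9, 16.7, -0.3, np.float64(-0.0)], [40, 10.9, 16.7, -0.2, np.float64(-0.0)], [40, 10.9, 16.8, -0.3, np.float64(-0.0)], [40, 11.0, 16.7, -0.2, np.float64(-0.0)], [40, 5.5, 8.6, -0.2, np.float64(-0.0)]]]
```

>>> drive_tool:
  deltas:
    - [[40,11,17,0,0.5],[40,11,17,0,0],[40,11,17,0,0],[40,11,17,0,0],[40,11,17,0,0]]

```text
clock: 5.8
ee_pos: [0.4463, -0.3063, 0.1871]
tool_rot: [-3.102, -0.379, -0.002]
force: [0.5, 0.1, -0.5]
gripper_width: 0.468
```

>>> drive_tool:
  deltas:
    - [[40,11,17,0,0],[40,11,17,0,0],[40,11,17,0,0],[40,5,8,0,0],[40,0,0,0,0]]

```text
clock: 6.3
ee_pos: [0.5026, -0.3591, 0.1815]
tool_rot: [-3.099, -0.377, 0.001]
force: [-0.3, 0.7, 0.4]
gripper_width: 0.466
```

```bash
python3 -c "
from h import *
show();print(st()[0]['joint_positions']);rows([.5105,-.3632,.13],14.2,40,step=20)"
```

```text
t 6.3 p [ 502.6 -359.1  181.5] yaw 13.86 zaxis [-0.0027  0.0191 -0.9998] F [-0.3  0.7  0.4] w 39.8 q [-0.72  0.27  1.3   0.01  1.59 -0.96]
[-0.71845191  0.26807308  1.29789446  0.01264158  1.59021268 -0.96022194]
[[[40, 2.5, 2.6, 19.7, np.float64(-0.3)], [40, 2.5, 2.6, 19.7, np.float64(-0.0)], [40, 1.6, 1.7, 12.0, np.float64(-0.0)]]]
```

>>> drive_tool:
  deltas:
    - [[40,2.5,2.5,18,-0.3],[40,2.5,2.5,15,0],[40,1.5,1.5,10,0],[40,0,0,0,0]]

```text
clock: 6.7
ee_pos: [0.5099, -0.362, 0.1362]
tool_rot: [-3.097, -0.385, 0.002]
force: [0.5, 0.5, -0.4]
gripper_width: 0.464
```

Run:
```python
from h import *
show();rows([.5105,-.3632,.111],14.2,40,step=15)
im=env.capture("scene");cv2.imwrite("pics/sc2.png",cv2.resize(im[190:320,230:370,::-1],None,fx=4.5,fy=4.5,interpolation=cv2.INTER_CUBIC))
```

```text
t 6.7 p [ 509.9 -362.   136.2] yaw 14.17 zaxis [-0.004   0.0205 -0.9998] F [ 0.5  0.5 -0.4] w 39.6 q [-0.71  0.31  1.34  0.01  1.51 -0.96]
[[[40, 0.2, 1.1, 15.0, np.float64(-0.0)], [40, 0.1, 0.8, 10.1, np.float64(-0.0)]]]
```

View pics/sc2.png

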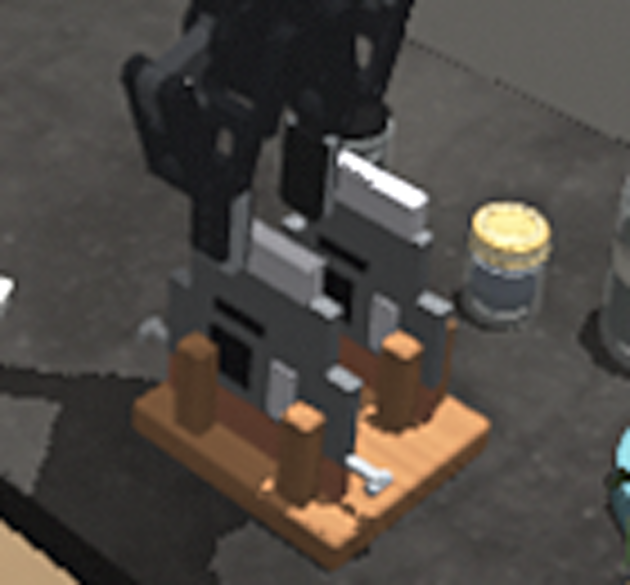

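Run:
```python
from h import *
s,Rm=st();p=s["ee_pos"]
for n,L in (("near pad lo-left",[-.02,-.011,.019-.006]),("lo-right",[-.02,.011,.019-.006]),("far lo-left",[.02,-.011,.013]),("far lo-r",[.02,.011,.013])):
    print(n,((proj("scene",p+Rm@np.array(L))-[230,190])*4.5).round(0))
for L in ([-.005,.025,.12],[-.005,-.025,.12],[.005,-.025,.12],[.005,.025,.12]):print(L,((proj("scene",place([.5105,-.3632,np.radians(14.2)],L))-[230,190])*4.5).round(0))
```

```text
near pad lo-left [[206. 233.]]
lo-right [[249. 260.]]
far lo-left [[278. 190.]]
far lo-r [[321. 216.]]
[-0.005, 0.025, 0.12] [[210. 211.]]
[-0.005, -0.025, 0.12] [[307. 270.]]
[0.005, -0.025, 0.12] [[325. 259.]]
[0.005, 0.025, 0.12] [[228. 200.]]
```

>>> drive_tool:
  deltas:
    - [[40,0.2,1,12,0],[40,0.2,1,10,0],[40,0,0,2,0],[40,0,0,0,0]]

```text
clock: 7.15
ee_pos: [0.5112, -0.3638, 0.113]
tool_rot: [-3.1, -0.385, -0.002]
force: [-0.2, -0.2, 0.8]
gripper_width: 0.471
```

```bash
python3 -c "
from h import *
show();rows([.5105,-.3632,.111],14.2,40,step=15)"
```

```text
t 7.15 p [ 511.2 -363.8  113. ] yaw 14.17 zaxis [-9.000e-04  1.780e-02 -9.998e-01] F [-0.2 -0.2  0.8] w 40.2 q [-0.72  0.33  1.36  0.01  1.46 -0.96]
[[[40, -0.6, -0.7, 2.0, np.float64(-0.0)]]]
```

>>> drive_tool:
  deltas:
    - [[20,-0.5,-0.5,1.5,0],[8,0,0,0,0],[5,0,0,0,0],[5,0,0,0,0],[5,0,0,0,0]]

```text
clock: 7.65
ee_pos: [0.5105, -0.3637, 0.112]
tool_rot: [-3.101, -0.385, -0.002]
force: [-0.0, -0.3, -0.7]
gripper_width: 0.108
```

```bash
python3 -c "
from h import *
show()"
```

```text
t 7.65 p [ 510.5 -363.7  112. ] yaw 14.17 zaxis [-7.000e-04  1.700e-02 -9.999e-01] F [-0.  -0.3 -0.7] w 9.2 q [-0.72  0.33  1.37  0.01  1.46 -0.96]
```

>>> drive_tool:
  deltas:
    - [[0,0,0,-8,0],[0,0,0,-15,0],[0,0,0,-20,0],[0,0,0,-25,0],[0,0,0,-25,0]]

```text
clock: 8.15
ee_pos: [0.5092, -0.3627, 0.2037]
tool_rot: [-3.09, -0.385, 0.008]
force: [-0.2, 0.6, -3.9]
gripper_width: 0.105
```

Run:
```python
from h import *
show()
```

```text
t 8.15 p [ 509.2 -362.7  203.7] yaw 14.21 zaxis [-0.0084  0.0268 -0.9996] F [-0.2  0.6 -3.9] w 8.9 q [-0.72  0.28  1.24  0.01  1.65 -0.96]
```

>>> drive_tool:
  deltas:
    - [[0,0,0,-15,0],[0,0,0,-5,0],[0,0,0,0,0]]

```text
clock: 8.45
ee_pos: [0.5108, -0.3648, 0.2332]
tool_rot: [-3.099, -0.386, -0.004]
force: [-0.2, 0.7, -2.2]
gripper_width: 0.105
```

Run:
```python
from h import *
show()
im=env.capture("scene");cv2.imwrite("pics/sc3.png",cv2.resize(im[130:320,200:380,::-1],None,fx=3.1,fy=3.1,interpolation=cv2.INTER_CUBIC))
im=env.capture("top");cv2.imwrite("pics/top3.png",cv2.resize(im[150:250,270:390,::-1],None,fx=6,fy=6,interpolation=cv2.INTER_CUBIC))
q=[.466,-.0097,np.radians(16.7)]
rows([.466,-.0097,.23],16.7,0,step=30)
```

```text
t 8.45 p [ 510.8 -364.8  233.2] yaw 14.2 zaxis [ 4.000e-04  1.840e-02 -9.998e-01] F [-0.2  0.7 -2.2] w 9.0 q [-0.72  0.27  1.19  0.01  1.69 -0.96]
[[[0, 3.7, -29.8, 0.7, np.float64(-2.5)], [0, 5.0, -29.6, 0.7, np.float64(-0.0)], [0, 5.0, -29.6, 0.7, np.float64(-0.0)], [0, 5.0, -29.6, 0.7, np.float64(-0.0)], [0, 5.0, -29.6, 0.7, np.float64(-0.0)]]]
[[[0, 5.0, -29.6, 0.8, np.float64(-0.0)], [0, 5.0, -29.6, 0.7, np.float64(-0.0)], [0, 5.0, -29.6, 0.8, np.float64(-0.0)], [0, 5.0, -29.6, 0.7, np.float64(-0.0)], [0, 4.9, -29.6, 0.8, np.float64(-0.0)]]]
[[[0, 5.0, -29.6, 0.7, np.float64(-0.0)], [0, 4.5, -26.8, 0.7, np.float64(-0.0)]]]
```

View pics/sc3.png

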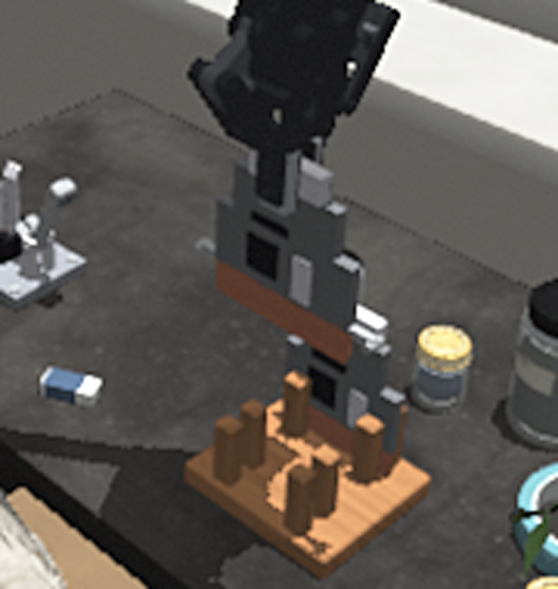

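View pics/top3.png

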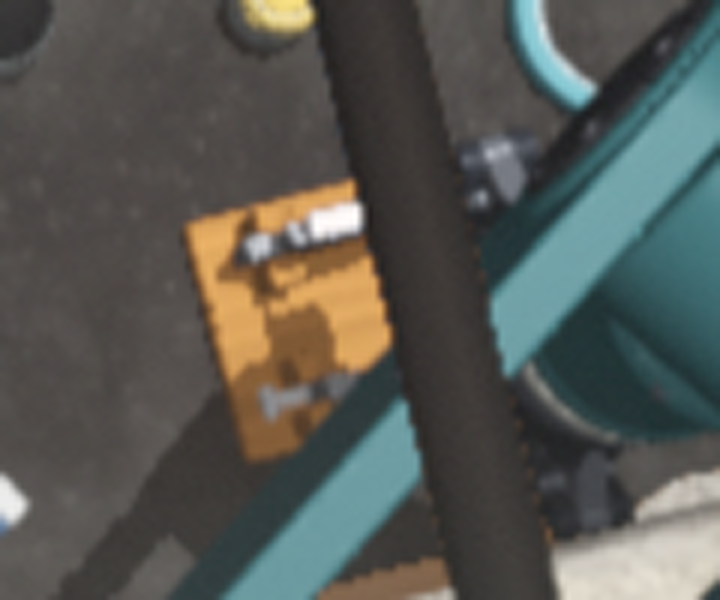

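The board is held with its full weight and the filler has stayed put. Next I'll carry it to the rack.

>>> drive_tool:
  deltas:
    - [[0,4,-25,0,-1.3],[0,5,-30,0,-1.2],[0,5,-30,0,0],[0,5,-30,0,0],[0,5,-30,0,0]]

```text
clock: 9.05
ee_pos: [0.4898, -0.2162, 0.2251]
tool_rot: [-3.08, -0.444, 0.016]
force: [0.4, 0.5, -2.4]
gripper_width: 0.103
```

>>> drive_tool:
  deltas:
    - [[0,5,-30,0,0],[0,5,-30,0,0],[0,5,-30,0,0],[0,5,-30,0,0],[0,5,-25,0,0]]

```text
clock: 9.55
ee_pos: [0.4675, -0.0623, 0.2218]
tool_rot: [-3.072, -0.442, 0.036]
force: [-0.2, 0.6, -3.0]
gripper_width: 0.102
```

Run:
```python
from h import *
show()
rows([.466,-.0097,.22],16.7,0,step=20)
```

```text
t 9.55 p [467.5 -62.3 221.8] yaw 16.38 zaxis [-0.0286  0.034  -0.999 ] F [-0.2  0.6 -3. ] w 8.7 q [-0.27 -0.06  1.57  0.03  1.66 -0.55]
[[[0, 5.1, -19.3, 1.4, np.float64(-0.3)], [0, 5.2, -19.3, 1.4, np.float64(-0.0)], [0, 3.3, -12.2, 0.8, np.float64(-0.0)]]]
```

>>> drive_tool:
  deltas:
    - [[0,0,48,0,0],[0,0,48,0,0],[0,0,48,0,0]]

```text
clock: 9.85
ee_pos: [0.5089, -0.1882, 0.2125]
tool_rot: [-3.058, -0.479, 0.041]
force: [0.6, 0.6, -2.9]
gripper_width: 0.106
```

Run:
```python
from h import *
show()
```

```text
t 9.85 p [ 508.9 -188.2  212.5] yaw 17.84 zaxis [-0.0335  0.0415 -0.9986] F [ 0.6  0.6 -2.9] w 9.1 q [-0.47  0.11  1.42  0.02  1.66 -0.78]
```

>>> drive_tool:
  deltas:
    - [[0,0,0,0,0]]

```text
clock: 9.95
ee_pos: [0.509, -0.1926, 0.2096]
tool_rot: [-3.06, -0.472, 0.047]
force: [-0.4, 0.4, -3.3]
gripper_width: 0.107
```

Run:
```python
from h import *
show()
```

```text
t 9.95 p [ 509.  -192.6  209.6] yaw 17.57 zaxis [-0.0368  0.0402 -0.9985] F [-0.4  0.4 -3.3] w 9.1 q [-0.48  0.12  1.42  0.02  1.66 -0.78]
```

>>> drive_tool:
  deltas:
    - [[0,0,-12,0,0],[0,0,-12,0,0],[0,0,-12,0,0],[0,0,-12,0,0],[0,0,-12,0,0]]

```text
clock: 10.45
ee_pos: [0.487, -0.1284, 0.2094]
tool_rot: [-3.053, -0.471, 0.056]
force: [0.9, -0.2, -2.6]
gripper_width: 0.103
```

Run:
```python
from h import *
show()
```

```text
t 10.45 p [ 487.  -128.4  209.4] yaw 17.58 zaxis [-0.0438  0.0457 -0.998 ] F [ 0.9 -0.2 -2.6] w 8.8 q [-0.39  0.03  1.51  0.03  1.66 -0.69]
```

>>> drive_tool:
  deltas:
    - [[0,0,0,0,0],[0,0,0,0,0],[0,0,0,0,0]]

```text
clock: 10.75
ee_pos: [0.4865, -0.125, 0.2111]
tool_rot: [-3.054, -0.479, 0.052]
force: [0.4, -1.2, -3.5]
gripper_width: 0.105
```

```bash
cat >> h.py <<'E'
def tl():
    s,Rm=st();q=np.array(s["joint_positions"]);z=Rm[:,2];a=q[0]
    print("t",round(float(s["clock"]),2),"p",(np.array(s["ee_pos"])*1e3).round(1),"radial tilt mrad",round(1e3*(z[0]*np.cos(a)+z[1]*np.sin(a)),1),"tang",round(1e3*(-z[0]*np.sin(a)+z[1]*np.cos(a)),1),"toolx",round(1e3*np.dot(z[:2],Rm[:2,0]),1),"tooly",round(1e3*np.dot(z[:2],Rm[:2,1]),1),"sum",round(1e3*(q[1]+q[2]+q[4]-np.pi),1),"j4",round(1e3*q[3],1),"dq",np.round(s["joint_vel"],3))
E
python3 -c "
from h import *
tl()"
```

```text
t 10.75 p [ 486.5 -125.   211.1] radial tilt mrad -54.6 tang 25.9 toolx -25.5 tooly -54.6 sum 54.6 j4 26.0 dq [ 0.004 -0.005  0.002 -0.007 -0.005  0.   ]
```

>>> drive_tool:
  deltas:
    - [[0,0,0,-40,0],[0,0,0,0,0],[0,0,0,0,0]]

```text
clock: 11.05
ee_pos: [0.4868, -0.1272, 0.249]
tool_rot: [-3.052, -0.476, 0.06]
force: [-0.6, -0.0, -3.5]
gripper_width: 0.108
```

```bash
python3 -c "
from h import *
tl()"
```

```text
t 11.05 p [ 486.8 -127.2  249. ] radial tilt mrad -60.5 tang 25.0 toolx -30.5 tooly -57.7 sum 60.5 j4 25.4 dq [-0.006 -0.025 -0.078 -0.    -0.004  0.001]
```

>>> drive_tool:
  deltas:
    - [[0,0,0,-40,0],[0,0,0,0,0],[0,0,0,0,0]]

```text
clock: 11.35
ee_pos: [0.4879, -0.1298, 0.2861]
tool_rot: [-3.049, -0.473, 0.068]
force: [0.3, 0.3, -3.7]
gripper_width: 0.104
```

```bash
python3 -c "
from h import *
tl()"
```

```text
t 11.35 p [ 487.9 -129.8  286.1] radial tilt mrad -65.9 tang 24.5 toolx -34.8 tooly -60.9 sum 65.9 j4 25.2 dq [-0.002 -0.02  -0.065  0.    -0.004  0.   ]
```

>>> drive_tool:
  deltas:
    - [[0,0,0,48,0],[0,0,0,0,0]]

```text
clock: 11.55
ee_pos: [0.479, -0.1252, 0.2272]
tool_rot: [-3.039, -0.47, 0.093]
force: [-3.7, 0.9, -9.3]
gripper_width: 0.105
```

```bash
python3 -c "
from h import *
tl()"
```

```text
t 11.55 p [ 479.  -125.2  227.2] radial tilt mrad -85.3 tang 24.4 toolx -49.8 tooly -73.0 sum 85.4 j4 24.7 dq [-0.005 -0.024 -0.315 -0.001  0.046 -0.   ]
```

>>> drive_tool:
  deltas:
    - [[0,0,0,-10,0],[0,0,0,-10,0],[0,0,0,-10,0],[0,0,0,-10,0],[0,0,0,-10,0]]

```text
clock: 12.05
ee_pos: [0.4891, -0.131, 0.2934]
tool_rot: [-3.052, -0.472, 0.063]
force: [-1.0, 0.4, -3.4]
gripper_width: 0.106
```

```bash
python3 -c "
from h import *
tl()"
```

```text
t 12.05 p [ 489.1 -131.   293.4] radial tilt mrad -62.4 tang 24.2 toolx -32.4 tooly -58.5 sum 62.4 j4 25.0 dq [-0.004  0.003 -0.301  0.002  0.218 -0.   ]
```

```bash
cat >> h.py <<'E'
def wait(n):
    for i in range(n): env.capture("top")
E
python3 -c "
from h import *
for i in range(5):
    wait(1);tl()"
```

```text
t 12.1 p [ 490.1 -131.5  296.4] radial tilt mrad -56.7 tang 24.2 toolx -28.0 tooly -54.8 sum 56.7 j4 25.0 dq [ 0.002 -0.016  0.024 -0.002 -0.039 -0.002]
t 12.15 p [ 489.8 -131.3  294.9] radial tilt mrad -58.1 tang 24.2 toolx -29.0 tooly -55.7 sum 58.1 j4 25.0 dq [-0.001  0.012  0.073  0.    -0.016 -0.001]
t 12.2 p [ 489.  -131.   292.8] radial tilt mrad -61.9 tang 24.2 toolx -32.0 tooly -58.1 sum 61.9 j4 25.0 dq [ 0.     0.016  0.071 -0.    -0.007  0.   ]
t 12.25 p [ 488.3 -130.7  290.9] radial tilt mrad -65.6 tang 24.2 toolx -34.8 tooly -60.5 sum 65.6 j4 25.0 dq [ 0.001  0.012  0.054  0.001 -0.001 -0.001]
t 12.3 p [ 487.7 -130.4  289.5] radial tilt mrad -68.4 tang 24.2 toolx -36.9 tooly -62.2 sum 68.4 j4 25.0 dq [ 0.     0.01   0.038  0.001 -0.003  0.   ]
```

>>> drive_tool:
  deltas:
    - [[0,0,0,40,0]]

```text
clock: 12.4
ee_pos: [0.4885, -0.1297, 0.2551]
tool_rot: [-3.056, -0.472, 0.054]
force: [1.3, 0.6, -2.6]
gripper_width: 0.102
```

```bash
python3 -c "
from h import *
tl()
for i in range(8):
    wait(1);tl()"
```

```text
t 12.4 p [ 488.5 -129.7  255.1] radial tilt mrad -55.1 tang 24.3 toolx -26.8 tooly -53.8 sum 55.1 j4 24.7 dq [ 0.02   0.017  0.891 -0.002 -0.833 -0.002]
t 12.45 p [ 482.4 -127.1  241.7] radial tilt mrad -79.3 tang 24.4 toolx -45.3 tooly -69.2 sum 79.4 j4 24.7 dq [-0.002  0.081  0.092  0.001  0.172  0.001]
t 12.5 p [ 481.5 -126.8  242. ] radial tilt mrad -84.6 tang 24.2 toolx -49.4 tooly -72.4 sum 84.6 j4 24.6 dq [-0.001 -0.006 -0.105 -0.001  0.051  0.   ]
t 12.55 p [ 483.1 -127.5  245.2] radial tilt mrad -79.0 tang 24.3 toolx -45.1 tooly -68.9 sum 79.1 j4 24.6 dq [ 0.001 -0.023 -0.116  0.001  0.001  0.001]
t 12.6 p [ 484.7 -128.1  248.2] radial tilt mrad -72.6 tang 24.3 toolx -40.2 tooly -64.9 sum 72.7 j4 24.7 dq [-0.001 -0.02  -0.084  0.002 -0.007  0.   ]
t 12.65 p [ 485.8 -128.6  250.3] radial tilt mrad -68.1 tang 24.3 toolx -36.7 tooly -62.1 sum 68.1 j4 24.7 dq [-0.001 -0.013 -0.052  0.001 -0.006 -0.   ]
t 12.7 p [ 486.4 -128.9  251.5] radial tilt mrad -65.4 tang 24.3 toolx -34.7 tooly -60.4 sum 65.5 j4 24.7 dq [-0.    -0.009 -0.024 -0.002 -0.005 -0.   ]
t 12.75 p [ 486.7 -129.   251.9] radial tilt mrad -64.3 tang 24.3 toolx -33.9 tooly -59.6 sum 64.3 j4 24.7 dq [ 0.001 -0.003 -0.006 -0.002 -0.002 -0.002]
t 12.8 p [ 486.7 -129.   252. ] radial tilt mrad -63.9 tang 24.3 toolx -33.5 tooly -59.4 sum 64.0 j4 24.7 dq [ 0.    -0.002  0.007 -0.001 -0.002  0.   ]
```

>>> drive_tool:
  deltas:
    - [[0,0,0,-40,0]]

```text
clock: 12.9
ee_pos: [0.4852, -0.1294, 0.2847]
tool_rot: [-3.041, -0.47, 0.088]
force: [1.2, -0.7, -3.9]
gripper_width: 0.107
```

```bash
python3 -c "
from h import *
tl()
for i in range(2):
    wait(1);tl()"
```

```text
t 12.9 p [ 485.2 -129.4  284.7] radial tilt mrad -81.4 tang 24.2 toolx -46.9 tooly -70.4 sum 81.4 j4 25.0 dq [-0.021 -0.012 -0.992  0.004  0.819  0.001]
t 12.95 p [ 489.6 -131.4  297.8] radial tilt mrad -57.9 tang 24.1 toolx -28.9 tooly -55.5 sum 57.8 j4 24.9 dq [ 0.003 -0.07  -0.101 -0.    -0.125 -0.003]
t 13.0 p [ 490.9 -131.8  298.6] radial tilt mrad -51.7 tang 24.2 toolx -24.2 tooly -51.6 sum 51.7 j4 25.0 dq [ 0.001  0.004  0.041  0.001 -0.05  -0.   ]
```

>>> drive_tool:
  deltas:
    - [[0,0,0,48,0],[0,0,0,0,0]]

```text
clock: 13.2
ee_pos: [0.487, -0.129, 0.2483]
tool_rot: [-3.056, -0.472, 0.054]
force: [-1.6, 0.3, -7.0]
gripper_width: 0.103
```

```bash
python3 -c "
from h import *
tl()
for i in range(5):
    wait(1);tl()"
```

```text
t 13.2 p [ 487.  -129.   248.3] radial tilt mrad -55.2 tang 24.3 toolx -26.9 tooly -53.8 sum 55.2 j4 24.6 dq [-0.004 -0.046 -0.326 -0.001  0.039  0.001]
t 13.25 p [ 491.3 -130.8  256.3] radial tilt mrad -39.0 tang 24.3 toolx -14.5 tooly -43.6 sum 39.0 j4 24.7 dq [-0.001 -0.035 -0.223  0.001 -0.008 -0.001]
t 13.3 p [ 494.1 -131.9  261.4] radial tilt mrad -28.5 tang 24.4 toolx -6.3 tooly -37.0 sum 28.5 j4 24.7 dq [-0.    -0.02  -0.133  0.    -0.004 -0.002]
t 13.35 p [ 495.6 -132.5  264.2] radial tilt mrad -22.8 tang 24.4 toolx -1.9 tooly -33.3 sum 22.7 j4 24.8 dq [-0.    -0.011 -0.066  0.001 -0.002  0.001]
t 13.4 p [ 496.2 -132.8  265.4] radial tilt mrad -20.3 tang 24.4 toolx -0.0 tooly -31.7 sum 20.3 j4 24.7 dq [-0.001 -0.003 -0.023  0.002 -0.002 -0.001]
t 13.45 p [ 496.3 -132.9  265.6] radial tilt mrad -19.8 tang 24.4 toolx 0.4 tooly -31.5 sum 19.8 j4 24.8 dq [ 0.     0.001  0.005  0.001 -0.002 -0.001]
```

>>> drive_tool:
  deltas:
    - [[0,0,0,-50,0]]

```text
clock: 13.55
ee_pos: [0.4926, -0.1325, 0.3014]
tool_rot: [-3.063, -0.474, 0.035]
force: [0.3, 0.4, -5.1]
gripper_width: 0.103
```

```bash
python3 -c "
from h import *
wait(2);tl()"
```

```text
t 13.65 p [ 499.3 -135.4  319.4] radial tilt mrad -3.4 tang 24.4 toolx 13.0 tooly -20.9 sum 3.4 j4 25.2 dq [ 0.001  0.001  0.028  0.001 -0.053 -0.   ]
```

>>> drive_tool:
  deltas:
    - [[0,0,0,50,0],[0,0,0,0,0]]

```text
clock: 13.85
ee_pos: [0.4991, -0.134, 0.2699]
tool_rot: [-3.083, -0.477, -0.017]
force: [-1.3, 0.6, -8.6]
gripper_width: 0.103
```

```bash
python3 -c "
from h import *
wait(6);tl()"
```

```text
t 14.15 p [ 507.7 -137.6  287.6] radial tilt mrad 33.5 tang 24.5 toolx 41.4 tooly 2.6 sum -33.6 j4 24.8 dq [ 0.001  0.006  0.03   0.001 -0.003  0.001]
```

```bash
python3 -c "
from h import *
show();rows([.466,-.0097,.25],16.7,0,step=28)"
```

```text
t 14.15 p [ 507.7 -137.6  287.6] yaw 17.61 zaxis [ 0.0403  0.01   -0.9991] F [-0.1 -0.8 -2.8] w 9.1 q [-0.39  0.    1.38  0.02  1.72 -0.69]
[[[0, -0.5, -27.0, 7.5, np.float64(0.9)], [0, -1.0, -27.0, 7.4, np.float64(-0.0)], [0, -1.0, -27.0, 7.4, np.float64(-0.0)], [0, -0.9, -27.0, 7.4, np.float64(-0.0)], [0, -1.0, -26.6, 7.4, np.float64(-0.0)]]]
```

>>> drive_tool:
  deltas:
    - [[0,0,-27,7,0.9],[0,-1,-27,7,0],[0,-1,-27,7,0],[0,-1,-27,6,0],[0,-1,-20,3,0]]

```text
clock: 14.65
ee_pos: [0.4771, -0.0174, 0.2731]
tool_rot: [3.099, 0.444, 0.11]
force: [-0.5, 0.3, -2.8]
gripper_width: 0.104
```

```bash
python3 -c "
from h import *
wait(6);tl();show();rows([.466,-.0097,.23],16.7,0,step=28)"
```

```text
t 14.95 p [477.1 -19.4 271.6] radial tilt mrad 67.4 tang 11.6 toolx 65.6 tooly 18.9 sum -67.5 j4 11.6 dq [-0.008  0.006  0.015  0.004  0.     0.002]
t 14.95 p [477.1 -19.4 271.6] yaw 16.28 zaxis [ 6.840e-02  2.000e-04 -9.977e-01] F [-0.2  0.4 -3. ] w 8.9 q [-0.17 -0.13  1.54  0.01  1.66 -0.45]
[[[0, -6.7, -8.4, 25.9, np.float64(-0.4)], [0, -3.9, -4.8, 14.9, np.float64(-0.0)]]]
```

>>> drive_tool:
  deltas:
    - [[0,-8,-8,40,-0.4]]

```text
clock: 15.05
ee_pos: [0.4746, -0.0158, 0.2378]
tool_rot: [3.091, 0.449, 0.129]
force: [0.9, 0.1, -3.0]
gripper_width: 0.105
```

```bash
python3 -c "
from h import *
tl();wait(2);tl()"
```

```text
t 15.05 p [474.6 -15.8 237.8] radial tilt mrad 83.4 tang 10.4 toolx 79.3 tooly 26.7 sum -83.5 j4 10.4 dq [ 0.086 -0.07   0.968 -0.004 -0.818  0.012]
t 15.15 p [464.8 -13.8 223. ] radial tilt mrad 49.8 tang 10.8 toolx 49.5 tooly 11.8 sum -49.8 j4 10.8 dq [-0.002  0.    -0.127 -0.006  0.031 -0.001]
```

>>> drive_tool:
  deltas:
    - [[0,0,0,-40,0],[0,0,0,0,0]]

```text
clock: 15.35
ee_pos: [0.4625, -0.0153, 0.2634]
tool_rot: [3.105, 0.449, 0.073]
force: [1.3, 0.4, -1.7]
gripper_width: 0.101
```

```bash
python3 -c "
from h import *
tl();wait(6);tl();show()"
```

```text
t 15.35 p [462.5 -15.3 263.4] radial tilt mrad 45.4 tang 10.3 toolx 45.3 tooly 10.4 sum -45.4 j4 10.4 dq [-0.012  0.061  0.122 -0.002 -0.024 -0.001]
t 15.65 p [459.7 -14.3 256.3] radial tilt mrad 33.3 tang 10.5 toolx 34.6 tooly 5.0 sum -33.3 j4 10.6 dq [ 0.002 -0.001  0.007  0.     0.     0.001]
t 15.65 p [459.7 -14.3 256.3] yaw 16.49 zaxis [ 0.0346  0.005  -0.9994] F [-0.1 -0.1 -2.4] w 8.7 q [-0.16 -0.14  1.58  0.01  1.67 -0.45]
```

>>> drive_tool:
  deltas:
    - [[0,3,0,42,0]]

```text
clock: 15.75
ee_pos: [0.4679, -0.014, 0.2206]
tool_rot: [3.104, 0.449, 0.077]
force: [2.1, -0.2, -2.7]
gripper_width: 0.104
```

```bash
python3 -c "
from h import *
wait(2);tl()"
```

```text
t 15.85 p [460.2 -12.6 207.4] radial tilt mrad 18.9 tang 10.4 toolx 21.6 tooly -1.3 sum -18.9 j4 10.4 dq [-0.    -0.019 -0.085 -0.002  0.065 -0.002]
```

>>> drive_tool:
  deltas:
    - [[0,0,0,-40,0],[0,0,0,0,0]]

```text
clock: 16.05
ee_pos: [0.458, -0.0127, 0.2466]
tool_rot: [-3.103, -0.45, -0.023]
force: [1.9, -0.3, -1.6]
gripper_width: 0.104
```

```bash
python3 -c "
from h import *
wait(6);tl();show()
rows([.466,-.0097,.2],16.7,0,step=28)"
```

```text
t 16.35 p [455.3 -12.3 240.1] radial tilt mrad 0.9 tang 10.4 toolx 5.3 tooly -8.9 sum -0.9 j4 10.4 dq [-0.    -0.001  0.001 -0.001  0.     0.001]
t 16.35 p [455.3 -12.3 240.1] yaw 16.49 zaxis [ 0.0026  0.0101 -0.9999] F [ 0.  -0.6 -2.6] w 9.1 q [-0.16 -0.12  1.6   0.01  1.67 -0.45]
[[[0, 7.3, 0.6, 27.0, np.float64(-0.2)], [0, 3.5, 0.3, 13.1, np.float64(-0.0)]]]
```

>>> drive_tool:
  deltas:
    - [[0,10.8,0.9,20,-0.2]]

```text
clock: 16.45
ee_pos: [0.4671, -0.0102, 0.2229]
tool_rot: [-3.101, -0.454, -0.016]
force: [0.6, -0.5, -1.8]
gripper_width: 0.103
```

```bash
python3 -c "
from h import *
wait(6);tl();show()
rows([.466,-.0097,.2],16.7,0,step=28)"
```

```text
t 16.75 p [465.9  -9.9 220.7] radial tilt mrad 1.5 tang 10.2 toolx 5.8 tooly -8.6 sum -1.5 j4 10.3 dq [-0.002 -0.007 -0.009  0.    -0.003  0.002]
t 16.75 p [465.9  -9.9 220.7] yaw 16.68 zaxis [ 0.003   0.0099 -0.9999] F [ 0.5 -0.3 -1.8] w 8.9 q [-0.15 -0.1   1.61  0.01  1.62 -0.44]
[[[0, -0.0, -0.0, 20.7, np.float64(-0.0)]]]
```

>>> drive_tool:
  deltas:
    - [[0,0,0,22,0]]

```text
clock: 16.85
ee_pos: [0.4683, -0.0102, 0.2029]
tool_rot: [-3.102, -0.455, -0.021]
force: [0.3, -0.8, -2.4]
gripper_width: 0.106
```

Run:
```python
from h import *
wait(5);tl();show()
im=env.capture("scene");cv2.imwrite("pics/sc4.png",cv2.resize(im[130:230,140:250,::-1],None,fx=7,fy=6,interpolation=cv2.INTER_CUBIC))
s,Rm=st()
for n in("rack","rack_mouth","board_mid_foot","board_grip"):print(n,[(np.round(d["at"],4).tolist(),round(d["confidence"],2)) for d in env.spot_point("scene",n)[:2]])
im=env.capture("top");cv2.imwrite("pics/top4.png",cv2.resize(im[190:270,115:245,::-1],None,fx=6,fy=6,interpolation=cv2.INTER_CUBIC))
```

```text
t 17.1 p [466.2  -9.8 199.7] radial tilt mrad 2.7 tang 10.2 toolx 6.8 tooly -8.1 sum -2.7 j4 10.2 dq [-0.001 -0.004 -0.013 -0.    -0.006  0.002]
t 17.1 p [466.2  -9.8 199.7] yaw 16.68 zaxis [ 0.0042  0.0097 -0.9999] F [-0.   0.2 -1.8] w 9.2 q [-0.15 -0.09  1.65  0.01  1.58 -0.44]
rack [([0.4685, -0.0088, 0.0022], 0.75)]
rack_mouth [([0.467, -0.0142, 0.0334], 0.65), ([0.4685, -0.0099, 0.1961], 0.16)]
board_mid_foot [([0.4682, -0.0149, 0.1049], 0.9)]
board_grip [([0.4671, -0.0098, 0.1936], 0.65)]
```

View pics/sc4.png

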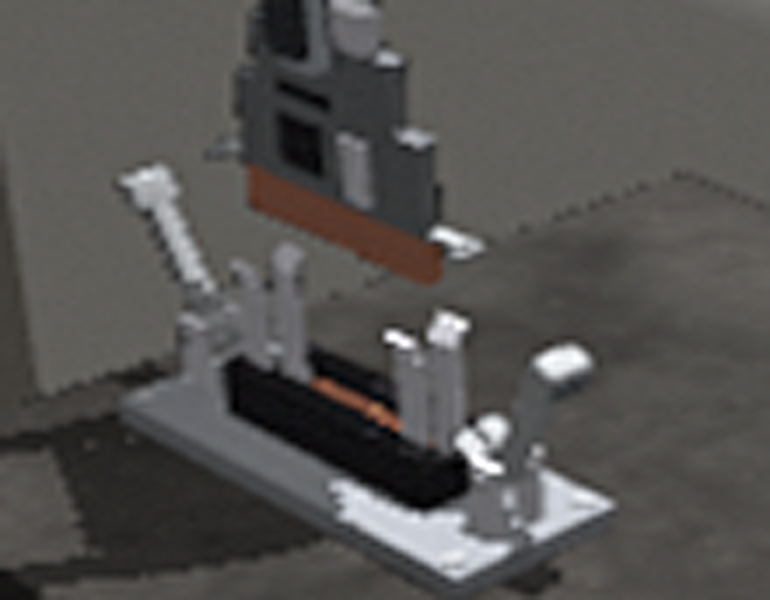

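View pics/top4.png

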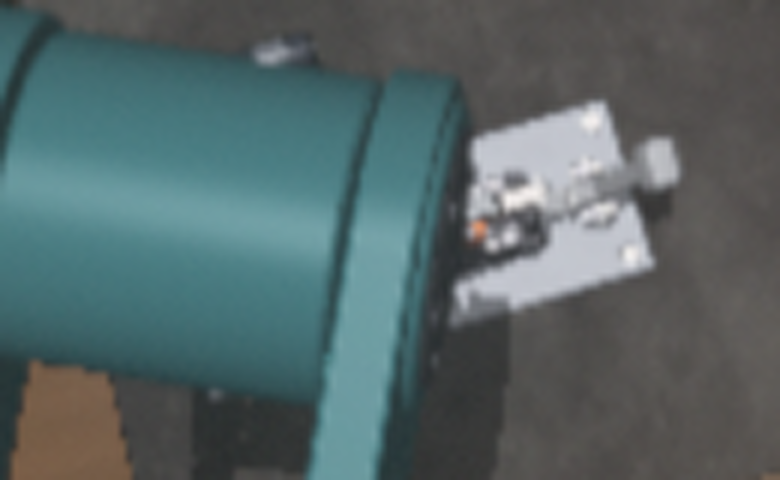

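Run:
```python
from h import *
f=lambda P:((proj("scene",P)-[140,130]+.5)*[7,6]).round(0)
q=[.4662,-.0098,np.radians(16.68)]
print("tongue",f(place(q,[[-.004,.046,.1047],[-.004,-.046,.1047]])))
print("bar top",f(place(q,[[-.005,-.025,.209],[-.005,.025,.209]])),"pins",f(place(q,[[0,.065,.1247],[0,-.065,.1247]])))
r=[.466,-.0097,np.radians(16.7)]
print("rack base corners",f(place(r,[[-.035,.092,.012],[-.035,-.092,.012],[.035,-.092,.012]])))
print("guide tops -y, +y",f(place(r,[[-.008,-.0415,.084],[.008,-.0415,.084],[-.008,.0415,.084],[.008,.0415,.084]])))
print("housing mouth corners",f(place(r,[[-.006,.048,.038],[-.006,-.048,.038],[.006,-.048,.038]])))
```

```text
tongue [[248. 210.]
 [424. 290.]]
bar top [[359.  14.]
 [259. -24.]] pins [[219. 146.]
 [469. 256.]]
rack base corners [[119. 398.]
 [456. 580.]
 [618. 506.]]
guide tops -y, +y [[408. 338.]
 [446. 323.]
 [251. 264.]
 [289. 250.]]
housing mouth corners [[255. 357.]
 [433. 446.]
 [461. 435.]]
```

Run:
```python
from h import *
im=env.capture("scene");c=im[125:185,165:215,::-1]
c=cv2.resize(c,None,fx=12,fy=10,interpolation=cv2.INTER_CUBIC);cv2.imwrite("pics/sc5.png",c)
```

```text
(no output)
```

View pics/sc5.png

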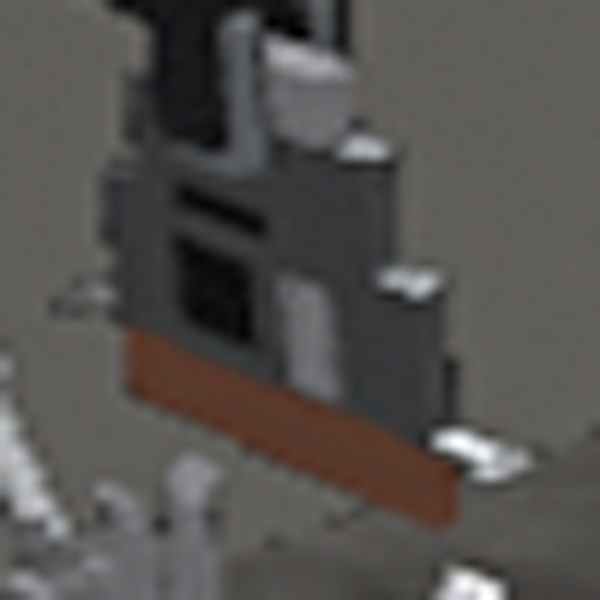

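Run:
```python
from h import *
cv=lambda px:(np.array(px,float)+.5)/[12,10]-.5+[165,125]
s,Rm=st();p0=np.array(s["ee_pos"])
# board local rel. grip: near face x=-.004
L=np.array([[-.004,.046,-.095],[-.004,-.046,-.095],[-.004,.046,-.075],[-.004,-.046,-.075],[-.005,-.025,.009],[.005,-.025,.009]])
uv=cv([(125,395),(457,530),(124,330),(457,462),(266,38),(0,0)])[:4]
L=L[:4]
def f(q,full=False):
    M=R.from_euler("zxy",[q[2],q[4],q[5]]).as_matrix();P=np.array([q[0],q[1],q[3]])+L@M.T
    return np.r_[((proj("scene",P)-uv)).ravel(),(q[5])/.005*.3,(q[3]-p0[2])/.003*.3,(q[0]-p0[0])/.003*.3]
r=least_squares(f,[p0[0],p0[1],np.radians(16.7),p0[2],0,0]);print(r.x.round(4),np.degrees(r.x[2:]).round(2),r.fun.round(2))
```

```text
[ 0.4694 -0.0139  0.3703  0.1987  0.042  -0.0009] [21.22 11.38  2.41 -0.05] [ 0.2   0.43  0.18  0.55 -0.31 -0.58 -0.14 -0.39 -0.05 -0.05  0.32]
```

Run:
```python
from h import *
s,Rm=st();p0=np.array(s["ee_pos"])
fw=lambda P:((proj("scene",P)-[165,125]+.5)*[12,10]).round(0)
def B(q,L):
    M=R.from_euler("zxy",[q[2],q[4],q[5]]).as_matrix();return np.array([q[0],q[1],q[3]])+np.array(L)@M.T
L=[[-.004,-.036,-.009],[.004,-.036,-.009],[-.004,.036,-.009],[-.004,-.048,-.075],[.004,-.048,-.075],[-.004,.048,-.075],[-.004,-.046,-.095],[-.004,.046,-.095],[0,-.062,-.075],[0,.062,-.075],[-.005,-.025,.009],[.005,-.025,.009],[-.005,-.025,-.009]]
for nm,q in (("nominal",[p0[0],p0[1],np.radians(16.7),p0[2],0,0]),("pitch+",[p0[0],p0[1],np.radians(16.7),p0[2],.04,0]),("pitch-",[p0[0],p0[1],np.radians(16.7),p0[2],-.04,0]),("yaw21",[p0[0],p0[1]-.004,np.radians(21),p0[2],0.0,0])):
    print(nm,fw(B(q,L)).astype(int).tolist())
```

```text
nominal [[365, 168], [400, 158], [120, 75], [428, 459], [461, 447], [111, 323], [427, 536], [126, 402], [494, 474], [84, 299], [315, 77], [359, 65], [321, 155]]
pitch+ [[364, 174], [399, 163], [119, 69], [422, 461], [455, 449], [105, 311], [419, 535], [118, 389], [488, 478], [78, 285], [316, 82], [360, 69], [321, 159]]
pitch- [[365, 163], [400, 153], [121, 81], [433, 457], [467, 445], [117, 335], [434, 535], [133, 415], [500, 470], [91, 313], [314, 72], [358, 60], [322, 151]]
yaw21 [[386, 172], [419, 160], [117, 85], [452, 462], [483, 449], [104, 335], [450, 538], [120, 414], [522, 475], [72, 312], [333, 82], [374, 68], [339, 159]]
```

>>> drive_tool:
  deltas:
    - [[0,0,0,14,0]]

```text
clock: 17.55
ee_pos: [0.4678, -0.0098, 0.1871]
tool_rot: [-3.101, -0.455, -0.016]
force: [0.8, -0.1, -2.3]
gripper_width: 0.105
```

Run:
```python
from h import *
wait(4);tl();show();rows([.466,-.0097,.17],16.7,0,step=28)
```

```text
t 17.75 p [465.6  -9.5 184. ] radial tilt mrad -0.1 tang 10.2 toolx 4.3 tooly -9.3 sum 0.1 j4 10.2 dq [-0.001 -0.007 -0.018  0.001 -0.001  0.   ]
t 17.75 p [465.6  -9.5 184. ] yaw 16.69 zaxis [ 0.0014  0.0101 -0.9999] F [ 0.7 -0.1 -3.2] w 9.0 q [-0.15 -0.08  1.67  0.01  1.55 -0.44]
[[[0, 0.3, 0.4, 14.0, np.float64(-0.0)]]]
```

>>> drive_tool:
  deltas:
    - [[0,0,0,14,0]]

```text
clock: 17.85
ee_pos: [0.4672, -0.0097, 0.1718]
tool_rot: [-3.1, -0.455, -0.012]
force: [-2.9, -1.2, 16.3]
gripper_width: 0.104
```

Run:
```python
from h import *
wait(4);tl();show();rows([.466,-.0097,.165],16.7,0,step=28)
```

```text
t 18.05 p [465.1  -9.2 169. ] radial tilt mrad -2.0 tang 10.4 toolx 2.7 tooly -10.3 sum 2.0 j4 10.4 dq [ 0.    -0.006 -0.016  0.    -0.     0.001]
t 18.05 p [465.1  -9.2 169. ] yaw 16.68 zaxis [-4.000e-04  1.060e-02 -9.999e-01] F [-0.1  0.6 -3.1] w 9.2 q [-0.15 -0.07  1.69  0.01  1.52 -0.44]
[[[0, 0.7, 0.7, 4.0, np.float64(-0.0)]]]
```

>>> drive_tool:
  deltas:
    - [[0,0,0,12,0]]

```text
clock: 18.15
ee_pos: [0.4659, -0.0094, 0.1584]
tool_rot: [-3.099, -0.455, -0.006]
force: [-1.1, -0.6, -2.1]
gripper_width: 0.108
```

Run:
```python
from h import *
wait(3);tl();show()
```

```text
t 18.3 p [464.6  -8.9 155.6] radial tilt mrad -3.9 tang 10.7 toolx 1.0 tooly -11.4 sum 3.9 j4 10.8 dq [ 0.002 -0.008 -0.021 -0.002  0.01   0.   ]
t 18.3 p [464.6  -8.9 155.6] yaw 16.68 zaxis [-0.0023  0.0112 -0.9999] F [-0.6 -0.1 -2.6] w 8.9 q [-0.15 -0.06  1.71  0.01  1.5  -0.44]
```

>>> drive_tool:
  deltas:
    - [[0,0,0,12,0]]

```text
clock: 18.4
ee_pos: [0.4657, -0.009, 0.145]
tool_rot: [-3.098, -0.454, -0.004]
force: [-0.4, 0.2, -2.8]
gripper_width: 0.109
```

Run:
```python
from h import *
wait(3);tl();show()
```

```text
t 18.55 p [464.2  -8.6 142.3] radial tilt mrad -5.3 tang 11.2 toolx -0.1 tooly -12.4 sum 5.3 j4 11.2 dq [ 0.    -0.011 -0.018 -0.001  0.022  0.001]
t 18.55 p [464.2  -8.6 142.3] yaw 16.68 zaxis [-0.0036  0.0118 -0.9999] F [-0.  -0.2 -2.9] w 8.8 q [-0.15 -0.05  1.73  0.01  1.47 -0.44]
```

>>> drive_tool:
  deltas:
    - [[0,0,1.6,5,0]]

```text
clock: 18.65
ee_pos: [0.4652, -0.01, 0.1378]
tool_rot: [-3.097, -0.454, 0.0]
force: [0.2, 0.0, -2.3]
gripper_width: 0.105
```

Run:
```python
from h import *
wait(3);tl();show()
im=env.capture("scene");cv2.imwrite("pics/sc6.png",cv2.resize(im[140:230,150:240,::-1],None,fx=8,fy=6.6,interpolation=cv2.INTER_CUBIC))
```

```text
t 18.8 p [464.7 -10.1 136.9] radial tilt mrad -5.6 tang 11.2 toolx -0.2 tooly -12.6 sum 5.6 j4 11.3 dq [ 0.001 -0.005 -0.006  0.001  0.012  0.   ]
t 18.8 p [464.7 -10.1 136.9] yaw 16.67 zaxis [-0.0038  0.012  -0.9999] F [ 0.5  0.3 -3. ] w 9.0 q [-0.15 -0.05  1.74  0.01  1.46 -0.44]
```

View pics/sc6.png

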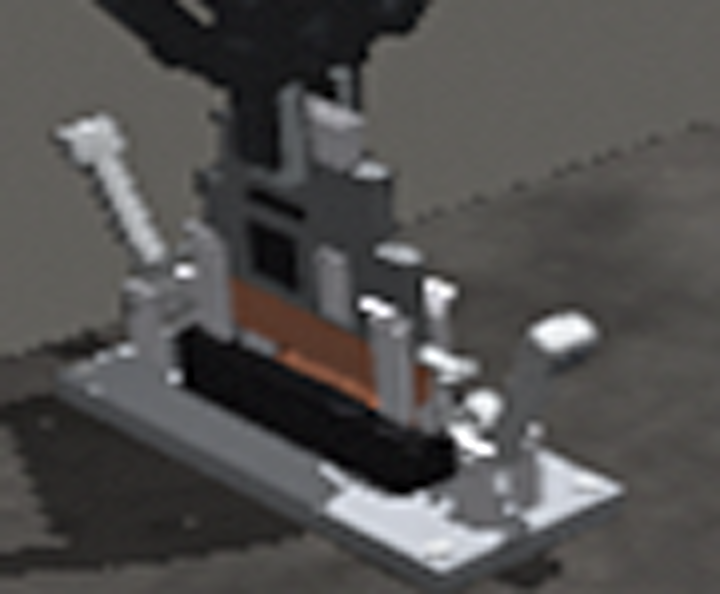

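>>> drive_tool:
  deltas:
    - [[0,0,0,5,0]]

```text
clock: 18.95
ee_pos: [0.4652, -0.0101, 0.1329]
tool_rot: [-3.097, -0.454, 0.001]
force: [0.5, 0.6, -2.5]
gripper_width: 0.109
```

Run:
```python
from h import *
wait(2);show()
```

```text
t 19.05 p [464.6 -10.  131.7] yaw 16.68 zaxis [-0.0039  0.012  -0.9999] F [ 0.8  0.4 -3.2] w 8.9 q [-0.15 -0.05  1.74  0.01  1.45 -0.44]
```

>>> drive_tool:
  deltas:
    - [[0,0,0,5,0]]

```text
clock: 19.15
ee_pos: [0.465, -0.01, 0.1272]
tool_rot: [-3.097, -0.454, 0.001]
force: [1.0, -0.1, -2.5]
gripper_width: 0.106
```

Run:
```python
from h import *
wait(2);show()
```

```text
t 19.25 p [464.5  -9.9 126. ] yaw 16.68 zaxis [-0.0042  0.0121 -0.9999] F [ 1.5  0.  -3.6] w 9.1 q [-0.15 -0.04  1.75  0.01  1.44 -0.44]
```

>>> drive_tool:
  deltas:
    - [[0,0.5,0,3,0]]

```text
clock: 19.35
ee_pos: [0.4651, -0.0097, 0.1231]
tool_rot: [-3.096, -0.454, 0.003]
force: [0.4, 0.8, -2.4]
gripper_width: 0.104
```

Run:
```python
from h import *
wait(2);show()
```

```text
t 19.45 p [464.6  -9.6 122.3] yaw 16.68 zaxis [-0.0053  0.0122 -0.9999] F [ 1.3 -0.4 -3.5] w 9.1 q [-0.15 -0.04  1.76  0.01  1.43 -0.44]
```

>>> drive_tool:
  deltas:
    - [[0,0.3,0,2.5,0]]

```text
clock: 19.55
ee_pos: [0.4655, -0.0095, 0.1212]
tool_rot: [-3.096, -0.454, 0.003]
force: [-3.0, 1.2, 14.4]
gripper_width: 0.106
```

Run:
```python
from h import *
wait(2);show()
```

```text
t 19.65 p [465.4  -9.5 121.3] yaw 16.69 zaxis [-0.0039  0.0122 -0.9999] F [-2.3  0.8  4.1] w 8.8 q [-0.15 -0.04  1.76  0.01  1.43 -0.44]
```

>>> drive_tool:
  deltas:
    - [[20,0,0,0,0],[40,0,0,0,0],[40,0,0,0,0]]

```text
clock: 19.95
ee_pos: [0.4662, -0.0097, 0.1225]
tool_rot: [-3.097, -0.454, -0.001]
force: [0.2, 0.2, 0.5]
gripper_width: 0.465
```

>>> drive_tool:
  deltas:
    - [[40,0,0,-15,0],[40,0,0,-30,0],[40,0,0,-30,0],[40,0,0,-20,0],[40,0,0,0,0]]

```text
clock: 20.45
ee_pos: [0.4653, -0.0108, 0.2185]
tool_rot: [-3.096, -0.453, 0.006]
force: [0.3, -0.9, 1.0]
gripper_width: 0.467
```

Run:
```python
from h import *
wait(4);show();tl()
im=env.capture("scene");cv2.imwrite("pics/sc7.png",cv2.resize(im[140:230,150:240,::-1],None,fx=8,fy=6.6,interpolation=cv2.INTER_CUBIC))
for n in("board_mid_foot","board_grip","left_lever_pad","right_lever_pad"):print(n,[(np.round(d["at"],4).tolist(),round(d["confidence"],2)) for d in env.spot_point("scene",n)[:2]])
```

```text
t 20.65 p [462.9 -10.4 213.5] yaw 16.67 zaxis [-0.0153  0.0135 -0.9998] F [0.6 0.2 0.1] w 40.1 q [-0.15 -0.09  1.62  0.01  1.63 -0.44]
t 20.65 p [462.9 -10.4 213.5] radial tilt mrad -17.2 tang 11.0 toolx -10.8 tooly -17.3 sum 17.2 j4 11.0 dq [-0.001  0.005  0.01  -0.     0.004 -0.001]
board_mid_foot [([0.4662, -0.0092, 0.0269], 0.78)]
board_grip [([0.4671, -0.0107, 0.1174], 0.93)]
left_lever_pad []
right_lever_pad [([0.4957, -0.1114, 0.0903], 0.62)]
```

View pics/sc7.png

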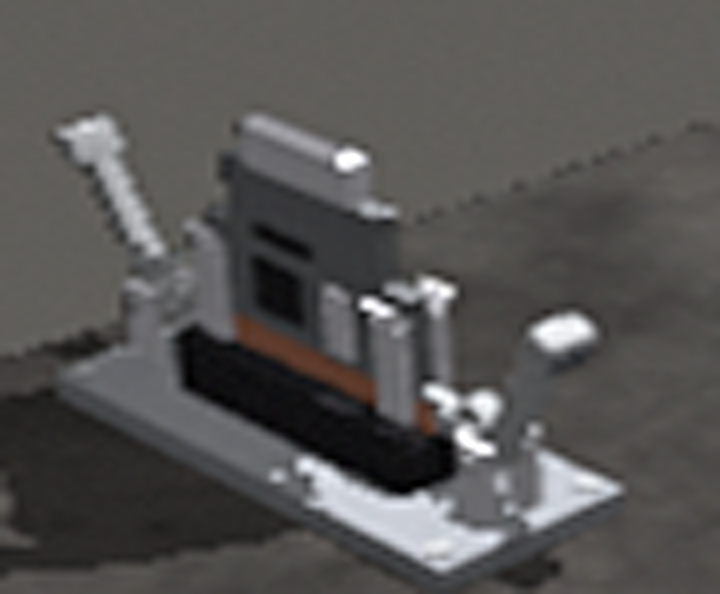

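```bash
cat >> h.py <<'E'
O=np.array([.466,-.0097]);YW=np.radians(16.7);UY=np.array([-np.sin(YW),np.cos(YW)]);UX=np.array([np.cos(YW),np.sin(YW)])
def rk(y,z,x=0): return np.r_[O+UX*x+UY*y,z]
def pos():
    s,_=st();p=np.array(s["ee_pos"]);d=p[:2]-O;f=np.array(s["force"])
    print("t",round(float(s["clock"]),2),"rack x,y,z mm",(np.r_[d@UX,d@UY,p[2]]*1e3).round(1),"F rack x,y,z",np.round([f[:2]@UX,f[:2]@UY,f[2]],1),"w",round(float(s["gripper_width"])*85.4,1))
E
python3 -c "
from h import *
pos();rows(rk(-.140,.19),16.7,0,step=30)"
```

```text
t 20.9 rack x,y,z mm [-2.900e+00  1.000e-01  2.142e+02] F rack x,y,z [0.2 0.1 1. ] w 39.8
[[[0, 0.7, 29.6, 4.6, np.float64(-0.0)], [0, 0.7, 29.6, 4.6, np.float64(-0.0)], [0, 0.6, 29.6, 4.6, np.float64(-0.0)], [0, 0.7, 29.6, 4.6, np.float64(-0.0)], [0, 0.4, 22.1, 3.4, np.float64(-0.0)]]]
```

>>> drive_tool:
  deltas:
    - [[0,0.5,30,4,0],[0,0.5,30,4,0],[0,0.5,30,4,0],[0,0.5,30,4,0],[0,0.5,20,3,0]]

```text
clock: 21.4
ee_pos: [0.5066, -0.1449, 0.1909]
tool_rot: [-3.09, -0.463, 0.019]
force: [0.5, 1.2, 0.9]
gripper_width: 0.002
```

```bash
python3 -c "
from h import *
wait(3);pos();tl();rows(rk(-.135,.105),16.7,0,step=45)"
```

```text
t 21.55 rack x,y,z mm [-1.000e-01 -1.401e+02  1.907e+02] F rack x,y,z [ 0.6  0.6 -0. ] w 0.0
t 21.55 p [ 506.2 -143.9  190.7] radial tilt mrad -20.9 tang 9.2 toolx -10.3 tooly -20.3 sum 20.9 j4 9.2 dq [ 0.029 -0.026  0.008  0.01   0.009  0.005]
[[[0, 0.5, -1.8, 45.0, np.float64(0.3)], [0, 0.5, -1.6, 40.8, np.float64(-0.0)]]]
```

>>> drive_tool:
  deltas:
    - [[0,0.5,-2,35,0.3],[0,0.5,-1,30,0],[0,0,0,10,0]]

```text
clock: 21.85
ee_pos: [0.5069, -0.1379, 0.1174]
tool_rot: [-3.092, -0.455, 0.01]
force: [0.0, 0.1, -1.3]
gripper_width: 0.001
```

```bash
python3 -c "
from h import *
wait(4);pos();tl();rows(rk(-.130,.103),16.7,0,step=45)"
```

```text
t 22.05 rack x,y,z mm [   4.  -136.6  121.3] F rack x,y,z [0.5 0.1 0.6] w 0.2
t 22.05 p [ 509.1 -139.4  121.3] radial tilt mrad -7.2 tang 10.6 toolx 0.9 tooly -12.8 sum 7.2 j4 10.7 dq [-0.006 -0.01  -0.026 -0.002 -0.002 -0.   ]
[[[0, -4.0, -6.4, 18.4, np.float64(0.0)]]]
```

>>> drive_tool:
  deltas:
    - [[0,-4,-4,18,0]]

```text
clock: 22.15
ee_pos: [0.5074, -0.1376, 0.1081]
tool_rot: [-3.101, -0.456, -0.012]
force: [1.3, -0.2, 0.0]
gripper_width: -0.0
```

```bash
python3 -c "
from h import *
wait(3);pos();tl()
im=env.capture('scene');cv2.imwrite('pics/sc8.png',cv2.resize(im[130:240,150:260,::-1],None,fx=6,fy=5.4,interpolation=cv2.INTER_CUBIC))"
```

```text
t 22.3 rack x,y,z mm [ 1.000e-01 -1.322e+02  1.042e+02] F rack x,y,z [0.9 0.  0.9] w -0.1
t 22.3 p [ 504.1 -136.3  104.2] radial tilt mrad -6.7 tang 10.6 toolx 1.3 tooly -12.5 sum 6.7 j4 10.7 dq [-0.002 -0.003 -0.026 -0.001 -0.005  0.001]
```

View pics/sc8.png

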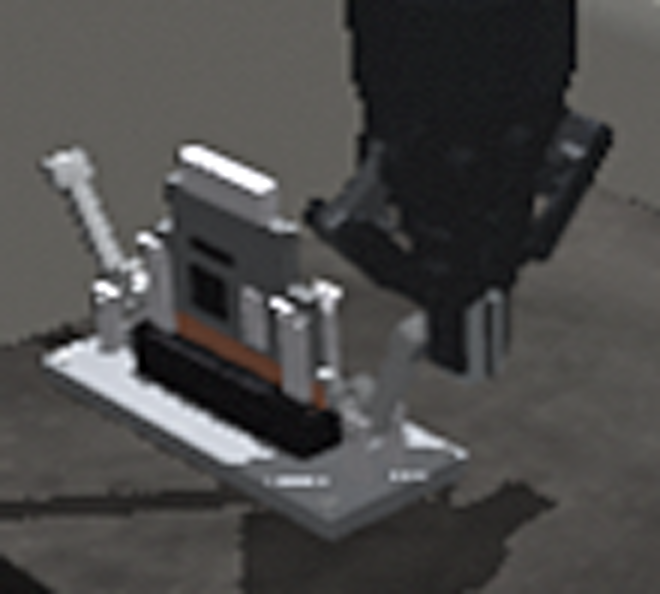

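>>> drive_tool:
  deltas:
    - [[0,0,-4,-0.5,0],[0,0,-4,-0.5,0],[0,0,-4,-1,0]]

```text
clock: 22.65
ee_pos: [0.503, -0.1261, 0.1104]
tool_rot: [-3.101, -0.455, -0.008]
force: [-0.7, -2.0, -0.9]
gripper_width: 0.002
```

```bash
python3 -c "
from h import *
pos();wait(2);pos()"
```

```text
t 22.65 rack x,y,z mm [   2.  -122.2  110.4] F rack x,y,z [-1.2 -1.7 -0.9] w 0.2
t 22.75 rack x,y,z mm [   2.1 -121.7  110.4] F rack x,y,z [-0.8 -0.8  0. ] w 0.2
```

>>> drive_tool:
  deltas:
    - [[0,0,-4,-0.5,0],[0,0,-4,-0.5,0],[0,0,-3,-1,0]]

```text
clock: 23.05
ee_pos: [0.5005, -0.1172, 0.1145]
tool_rot: [-3.106, -0.455, -0.012]
force: [-0.6, -2.6, -0.6]
gripper_width: -0.001
```

```bash
python3 -c "
from h import *
pos();wait(2);pos()"
```

```text
t 23.05 rack x,y,z mm [   2.1 -112.8  114.5] F rack x,y,z [-1.3 -2.3 -0.6] w -0.0
t 23.15 rack x,y,z mm [   2.2 -112.3  114.4] F rack x,y,z [-0.8 -3.2  1.6] w 0.0
```

>>> drive_tool:
  deltas:
    - [[0,-1,-4,2,0],[0,-1,-4,1,0],[0,0,-1,0,0]]

```text
clock: 23.45
ee_pos: [0.4972, -0.1082, 0.1122]
tool_rot: [-3.106, -0.456, -0.019]
force: [0.4, -3.5, 1.2]
gripper_width: 0.0
```

```bash
python3 -c "
from h import *
pos();wait(2);pos();tl()"
```

```text
t 23.45 rack x,y,z mm [   1.6 -103.3  112.2] F rack x,y,z [-0.6 -3.5  1.2] w 0.0
t 23.55 rack x,y,z mm [   1.5 -103.3  112.1] F rack x,y,z [-0.1 -2.4  1.5] w -0.1
t 23.55 p [ 497.1 -108.2  112.1] radial tilt mrad 9.0 tang 7.4 toolx 11.7 tooly -0.8 sum -9.0 j4 7.5 dq [-0.002  0.002 -0.     0.004 -0.002 -0.   ]
```

>>> drive_tool:
  deltas:
    - [[0,0,12,-2,0],[0,0,5,-30,0],[0,0,0,-40,0],[0,0,-20,-15,0],[0,0,-45,0,0]]

```text
clock: 24.05
ee_pos: [0.481, -0.0641, 0.1973]
tool_rot: [-3.095, -0.445, -0.001]
force: [0.1, 1.4, -1.3]
gripper_width: -0.003
```

```bash
python3 -c "
from h import *
pos();tl();rows(rk(.142,.195),16.7,0,step=45)"
```

```text
t 24.05 rack x,y,z mm [ -1.3 -56.5 197.3] F rack x,y,z [ 0.5  1.3 -1.3] w -0.3
t 24.05 p [481.  -64.1 197.3] radial tilt mrad -5.3 tang 13.3 toolx 2.4 tooly -14.1 sum 5.3 j4 13.3 dq [ 0.781 -0.467  0.442  0.046  0.033  0.779]
[[[0, 0.0, -45.0, 1.2, np.float64(-0.3)], [0, 0.3, -45.0, 1.1, np.float64(-0.0)], [0, 0.3, -45.0, 1.2, np.float64(-0.0)], [0, 0.3, -45.0, 1.1, np.float64(-0.0)], [0, 0.1, -18.4, 0.5, np.float64(-0.0)]]]
```

>>> drive_tool:
  deltas:
    - [[0,0,-45,0,-0.3],[0,0,-45,0,0],[0,0,-45,0,0],[0,0,-45,0,0],[0,0,-15,0,0]]

```text
clock: 24.55
ee_pos: [0.4218, 0.1305, 0.1995]
tool_rot: [-3.086, -0.45, 0.008]
force: [1.2, -0.5, 0.1]
gripper_width: 0.0
```

```bash
python3 -c "
from h import *
wait(3);pos();tl();rows(rk(.134,.105),16.7,0,step=45)"
```

```text
t 24.7 rack x,y,z mm [ -1.7 144.2 199.3] F rack x,y,z [ 0.7  0.4 -0.2] w -0.5
t 24.7 p [423.  127.9 199.3] radial tilt mrad -4.3 tang 20.6 toolx -1.5 tooly -21.0 sum 4.3 j4 20.7 dq [-0.04   0.007 -0.005 -0.015 -0.003 -0.001]
[[[0, 0.9, 5.8, 44.6, np.float64(-0.2)], [0, 0.8, 5.7, 44.6, np.float64(-0.0)], [0, 0.1, 0.7, 4.9, np.float64(-0.0)]]]
```

>>> drive_tool:
  deltas:
    - [[0,1,3,40,-0.2],[0,1,2,30,0],[0,0,0,12,0]]

```text
clock: 25.0
ee_pos: [0.4294, 0.1229, 0.1176]
tool_rot: [-3.089, -0.449, -0.003]
force: [-0.0, -0.4, -0.7]
gripper_width: -0.003
```

```bash
python3 -c "
from h import *
wait(4);pos();tl();rows(rk(.134,.104),16.7,0,step=45)"
```

```text
t 25.2 rack x,y,z mm [  4.8 137.9 121.2] F rack x,y,z [0.3 1.  0.4] w 0.2
t 25.2 p [430.9 123.8 121.2] radial tilt mrad 7.1 tang 20.6 toolx 10.1 tooly -19.3 sum -7.0 j4 20.8 dq [ 0.008 -0.017 -0.026  0.001 -0.004  0.001]
[[[0, -4.9, 4.3, 17.1, np.float64(-0.1)]]]
```

>>> drive_tool:
  deltas:
    - [[0,-5,5,17,0]]

```text
clock: 25.3
ee_pos: [0.4311, 0.1183, 0.1081]
tool_rot: [-3.088, -0.45, -0.025]
force: [0.2, 0.0, 0.4]
gripper_width: 0.002
```

```bash
python3 -c "
from h import *
wait(2);pos()"
```

```text
t 25.4 rack x,y,z mm [ -0.5 132.8 104. ] F rack x,y,z [-0.2 -0.1 -0.2] w 0.3
```

>>> drive_tool:
  deltas:
    - [[0,0,4,0,0],[0,0,4,0,0],[0,0,4,0,0]]

```text
clock: 25.7
ee_pos: [0.4316, 0.1078, 0.108]
tool_rot: [-3.083, -0.449, -0.014]
force: [-2.6, 3.6, 3.0]
gripper_width: -0.001
```

```bash
python3 -c "
from h import *
pos();wait(2);pos()"
```

```text
t 25.7 rack x,y,z mm [  0.8 122.5 108. ] F rack x,y,z [-1.5  4.2  3. ] w -0.1
t 25.8 rack x,y,z mm [  1.1 121.8 108.1] F rack x,y,z [-1.4  3.8  3.2] w -0.2
```

>>> drive_tool:
  deltas:
    - [[0,0,4,-0.5,0],[0,0,4,-0.5,0],[0,0,4,-0.5,0]]

```text
clock: 26.1
ee_pos: [0.436, 0.0974, 0.1118]
tool_rot: [-3.08, -0.45, -0.02]
force: [-2.9, 3.4, 2.7]
gripper_width: -0.003
```

```bash
python3 -c "
from h import *
pos();wait(2);pos()"
```

```text
t 26.1 rack x,y,z mm [  2.1 111.2 111.8] F rack x,y,z [-1.8  4.1  2.7] w -0.2
t 26.2 rack x,y,z mm [  2.2 110.5 111.7] F rack x,y,z [-0.5  2.   2.7] w -0.2
```

>>> drive_tool:
  deltas:
    - [[0,0,4,0,0],[0,0,4,0,0]]

```text
clock: 26.4
ee_pos: [0.4393, 0.089, 0.1119]
tool_rot: [-3.081, -0.45, -0.023]
force: [-1.4, 3.5, 1.7]
gripper_width: -0.004
```

```bash
python3 -c "
from h import *
pos();wait(2);pos();tl()
im=env.capture('scene');cv2.imwrite('pics/sc9.png',cv2.resize(im[130:240,150:260,::-1],None,fx=6,fy=5.4,interpolation=cv2.INTER_CUBIC))"
```

```text
t 26.4 rack x,y,z mm [  2.8 102.2 111.9] F rack x,y,z [-0.4  3.7  1.7] w -0.3
t 26.5 rack x,y,z mm [  2.8 101.7 111.7] F rack x,y,z [0.2 1.4 0.5] w -0.0
t 26.5 p [439.5  88.5 111.7] radial tilt mrad 12.4 tang 28.2 toolx 18.6 tooly -24.6 sum -12.3 j4 28.7 dq [ 0.006  0.001  0.006 -0.005 -0.005  0.007]
```

View pics/sc9.png

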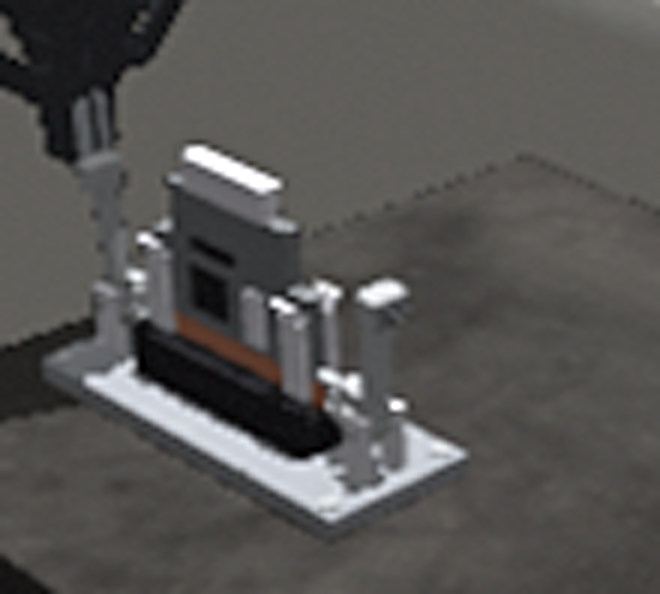

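>>> drive_tool:
  deltas:
    - [[0,-1,4,0,0],[0,-1,4,0,0]]

```text
clock: 26.75
ee_pos: [0.4411, 0.0812, 0.1121]
tool_rot: [-3.08, -0.449, -0.029]
force: [1.3, 6.4, 3.8]
gripper_width: 0.002
```

```bash
python3 -c "
from h import *
pos();wait(2);pos()"
```

```text
t 26.75 rack x,y,z mm [  2.2  94.2 112.1] F rack x,y,z [3.1 5.8 3.8] w 0.2
t 26.85 rack x,y,z mm [  1.9  93.8 111.9] F rack x,y,z [1.8 3.4 1.7] w -0.0
```

>>> drive_tool:
  deltas:
    - [[0,0,3,0,0]]

```text
clock: 26.95
ee_pos: [0.4416, 0.0782, 0.112]
tool_rot: [-3.08, -0.449, -0.028]
force: [-1.0, 4.7, 2.8]
gripper_width: -0.002
```

```bash
python3 -c "
from h import *
pos();wait(2);pos()"
```

```text
t 26.95 rack x,y,z mm [  1.9  91.2 112. ] F rack x,y,z [0.4 4.8 2.8] w -0.2
t 27.05 rack x,y,z mm [  1.9  90.6 112. ] F rack x,y,z [-0.6  4.7  4.1] w -0.1
```

>>> drive_tool:
  deltas:
    - [[0,0,-12,-2,0],[0,0,-3,-30,0],[0,0,0,-40,0],[0,0,20,-15,0],[0,0,45,0,0]]

```text
clock: 27.55
ee_pos: [0.45, 0.0276, 0.1964]
tool_rot: [-3.089, -0.458, -0.006]
force: [0.4, -0.4, -0.2]
gripper_width: 0.005
```

```bash
python3 -c "
from h import *
pos();tl();rows(rk(-.125,.195),16.7,0,step=45)"
```

```text
t 27.55 rack x,y,z mm [ -4.6  40.3 196.4] F rack x,y,z [ 0.3 -0.5 -0.2] w 0.5
t 27.55 p [450.   27.6 196.4] radial tilt mrad -0.3 tang 19.6 toolx 6.8 tooly -18.4 sum 0.3 j4 19.6 dq [-0.984  0.212 -0.175 -0.05  -0.029 -0.982]
[[[0, 1.1, 45.0, -0.4, np.float64(0.2)], [0, 1.3, 45.0, -0.4, np.float64(-0.0)], [0, 1.2, 45.0, -0.5, np.float64(-0.0)], [0, 0.9, 30.3, -0.3, np.float64(-0.0)]]]
```

>>> drive_tool:
  deltas:
    - [[0,1,45,-1,0.2],[0,1,45,-1,0],[0,1,45,-1,0],[0,1,22,0,0],[0,0,0,0,0]]

```text
clock: 28.05
ee_pos: [0.498, -0.1316, 0.195]
tool_rot: [-3.1, -0.448, 0.008]
force: [0.1, -0.9, -0.0]
gripper_width: -0.003
```

```bash
python3 -c "
from h import *
wait(2);pos();tl();rows(rk(-.118,.112),16.7,0,step=45)"
```

```text
t 28.15 rack x,y,z mm [  -4.1 -123.2  195.1] F rack x,y,z [-0.5  0.8  0.2] w -0.0
t 28.15 p [ 497.5 -128.9  195.1] radial tilt mrad -9.6 tang 7.8 toolx -2.9 tooly -12.0 sum 9.6 j4 7.8 dq [ 0.03  -0.021  0.009  0.014  0.003 -0.002]
[[[0, 2.3, -2.3, 44.9, np.float64(-0.1)], [0, 2.0, -1.9, 38.3, np.float64(-0.0)]]]
```

>>> drive_tool:
  deltas:
    - [[0,2,0,38,0],[0,1,0,28,0],[0,0,0,8,0]]

```text
clock: 28.45
ee_pos: [0.5003, -0.1239, 0.1218]
tool_rot: [-3.099, -0.459, 0.002]
force: [-0.4, 0.1, -0.2]
gripper_width: 0.001
```

```bash
python3 -c "
from h import *
wait(3);pos();tl();rows(rk(-.11,.112),16.7,0,step=45)"
```

```text
t 28.6 rack x,y,z mm [   1.3 -120.7  124.8] F rack x,y,z [ 0.7  0.8 -0.5] w 0.2
t 28.6 p [ 501.9 -125.   124.8] radial tilt mrad -0.4 tang 6.9 toolx 3.9 tooly -5.7 sum 0.4 j4 6.9 dq [-0.01  -0.016 -0.044 -0.001 -0.002 -0.002]
[[[0, -1.3, -10.7, 12.8, np.float64(0.1)]]]
```

>>> drive_tool:
  deltas:
    - [[0,-1,-8,13,0],[0,0,-5,0,0]]

```text
clock: 28.8
ee_pos: [0.4986, -0.1123, 0.1141]
tool_rot: [-3.104, -0.459, -0.012]
force: [-0.5, 0.4, -0.2]
gripper_width: 0.001
```

```bash
python3 -c "
from h import *
pos();wait(2);pos()"
```

```text
t 28.8 rack x,y,z mm [   1.7 -107.6  114.1] F rack x,y,z [-0.4  0.6 -0.2] w 0.1
t 28.9 rack x,y,z mm [   2.9 -108.4  116.2] F rack x,y,z [ 1.  -0.1  0.1] w -0.2
```

>>> drive_tool:
  deltas:
    - [[0,0,-4,0,0],[0,0,-4,-0.5,0],[0,0,-4,-0.5,0]]

```text
clock: 29.2
ee_pos: [0.4974, -0.1025, 0.1187]
tool_rot: [3.104, 0.459, 0.022]
force: [1.9, -3.9, -2.2]
gripper_width: -0.001
```

```bash
python3 -c "
from h import *
pos();wait(2);pos()"
```

```text
t 29.2 rack x,y,z mm [  3.4 -97.9 118.7] F rack x,y,z [ 0.7 -4.2 -2.2] w -0.1
t 29.3 rack x,y,z mm [  3.4 -97.3 118.8] F rack x,y,z [-0.2 -1.5 -0.3] w 0.0
```

>>> drive_tool:
  deltas:
    - [[0,-1,-3,2,0],[0,-1,-3,2,0]]

```text
clock: 29.5
ee_pos: [0.4957, -0.0983, 0.1171]
tool_rot: [3.1, 0.458, 0.031]
force: [0.6, -4.2, 3.3]
gripper_width: 0.002
```

```bash
python3 -c "
from h import *
pos();wait(2);pos()"
```

```text
t 29.5 rack x,y,z mm [  3.  -93.4 117.1] F rack x,y,z [-0.7 -4.2  3.3] w 0.2
t 29.6 rack x,y,z mm [  2.8 -92.9 116.9] F rack x,y,z [ 0.5 -3.1  2.7] w -0.0
```

>>> drive_tool:
  deltas:
    - [[0,-1,-4,1,0]]

```text
clock: 29.7
ee_pos: [0.4942, -0.0948, 0.1167]
tool_rot: [3.1, 0.458, 0.034]
force: [3.1, -3.5, 2.5]
gripper_width: -0.004
```

```bash
python3 -c "
from h import *
pos();wait(2);pos();tl()"
```

```text
t 29.7 rack x,y,z mm [  2.6 -89.6 116.7] F rack x,y,z [ 2.  -4.2  2.5] w -0.3
t 29.8 rack x,y,z mm [  2.3 -88.7 116.3] F rack x,y,z [ 0.7 -4.   3.4] w 0.1
t 29.8 p [493.6 -94.  116.3] radial tilt mrad 21.6 tang 3.1 toolx 19.6 tooly 9.5 sum -21.6 j4 3.2 dq [-0.002  0.006  0.001 -0.002  0.005 -0.005]
```

>>> drive_tool:
  deltas:
    - [[0,-1,-4,0.5,0]]

```text
clock: 29.9
ee_pos: [0.4922, -0.0904, 0.1161]
tool_rot: [3.101, 0.459, 0.035]
force: [3.3, -1.8, 2.6]
gripper_width: 0.002
```

```bash
python3 -c "
from h import *
pos();wait(2);pos()"
```

```text
t 29.9 rack x,y,z mm [  1.9 -84.8 116.1] F rack x,y,z [ 2.6 -2.7  2.6] w 0.2
t 30.0 rack x,y,z mm [  1.4 -83.9 115.7] F rack x,y,z [ 2.1 -1.9  1.9] w -0.1
```

>>> drive_tool:
  deltas:
    - [[0,-1,-4,0.5,0]]

```text
clock: 30.1
ee_pos: [0.4897, -0.0861, 0.1151]
tool_rot: [3.102, 0.46, 0.035]
force: [3.2, -1.9, 1.4]
gripper_width: 0.003
```

```bash
python3 -c "
from h import *
pos();wait(2);pos()"
```

```text
t 30.1 rack x,y,z mm [  0.8 -80.  115.1] F rack x,y,z [ 2.5 -2.7  1.4] w 0.2
t 30.2 rack x,y,z mm [  0.2 -79.1 114.7] F rack x,y,z [ 2.  -1.8  1.3] w 0.2
```

```bash
python3 -c "
from h import *
im=env.capture('scene');cv2.imwrite('pics/sc10.png',cv2.resize(im[130:240,150:260,::-1],None,fx=7,fy=5.4,interpolation=cv2.INTER_CUBIC))"
```

```text
(no output)
```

View pics/sc10.png

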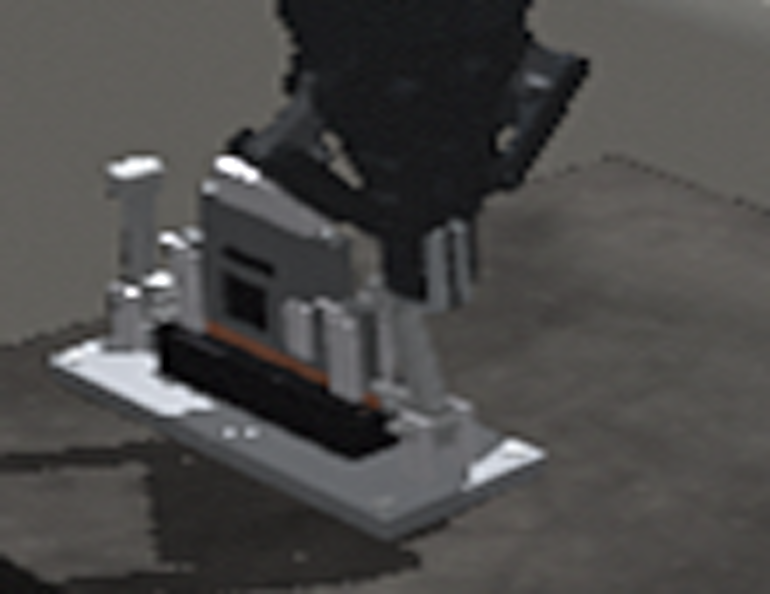

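>>> drive_tool:
  deltas:
    - [[0,0,12,-2,0],[0,0,3,-30,0],[0,0,0,-40,0],[0,0,-20,-15,0],[0,0,-45,0,0]]

```text
clock: 30.75
ee_pos: [0.467, -0.0394, 0.1974]
tool_rot: [-3.101, -0.451, 0.007]
force: [0.1, 0.9, -0.2]
gripper_width: 0.002
```

```bash
python3 -c "
from h import *
pos();tl();rows(rk(.108,.195),16.7,0,step=45)"
```

```text
t 30.75 rack x,y,z mm [ -7.6 -28.7 197.4] F rack x,y,z [ 0.3  0.8 -0.2] w 0.2
t 30.75 p [467.  -39.4 197.4] radial tilt mrad -6.8 tang 6.4 toolx -2.9 tooly -8.9 sum 6.8 j4 6.4 dq [ 0.832 -0.427  0.404  0.039  0.059  0.829]
[[[0, 2.4, -44.9, 1.2, np.float64(-0.1)], [0, 2.5, -44.9, 1.2, np.float64(-0.0)], [0, 2.5, -44.9, 1.2, np.float64(-0.0)], [0, 0.1, -2.0, 0.0, np.float64(-0.0)]]]
```

>>> drive_tool:
  deltas:
    - [[0,2,-45,0,0],[0,2,-45,0,0],[0,3,-42,0,0],[0,0,0,0,0]]

```text
clock: 31.15
ee_pos: [0.4301, 0.0949, 0.1964]
tool_rot: [-3.094, -0.452, 0.027]
force: [-0.7, -0.4, 0.4]
gripper_width: 0.002
```

```bash
python3 -c "
from h import *
wait(2);pos();tl()"
```

```text
t 31.25 rack x,y,z mm [ -4.1 106.9 196.2] F rack x,y,z [ 0.9  0.3 -0.3] w -0.3
t 31.25 p [431.3  91.5 196.2] radial tilt mrad -17.7 tang 10.1 toolx -15.1 tooly -13.6 sum 17.7 j4 10.1 dq [-0.044  0.006 -0.012 -0.009 -0.01  -0.002]
```

>>> drive_tool:
  deltas:
    - [[0,2,0,38,0],[0,1,0,28,0],[0,0,0,8,0]]

```text
clock: 31.55
ee_pos: [0.4348, 0.089, 0.1215]
tool_rot: [-3.101, -0.439, 0.024]
force: [-0.2, -0.6, -0.4]
gripper_width: 0.004
```

```bash
python3 -c "
from h import *
wait(3);pos();tl();rows(rk(.1,.114),16.7,0,step=45)"
```

```text
t 31.7 rack x,y,z mm [1.000e-01 1.036e+02 1.244e+02] F rack x,y,z [0.4 0.  0.2] w -0.4
t 31.7 p [436.3  89.6 124.4] radial tilt mrad -11.5 tang 8.6 toolx -9.4 tooly -10.8 sum 11.5 j4 8.7 dq [ 0.01  -0.022 -0.038  0.003 -0.003  0.004]
[[[0, 0.1, 3.7, 10.3, np.float64(-0.6)]]]
```

Now pressing the left lever in.

>>> drive_tool:
  deltas:
    - [[0,0,4,11,-0.5],[0,0,5,0,0],[0,0,4,0,0]]

```text
clock: 32.0
ee_pos: [0.4426, 0.0762, 0.1162]
tool_rot: [-3.098, -0.453, 0.007]
force: [-0.7, 4.4, 2.9]
gripper_width: 0.003
```

```bash
python3 -c "
from h import *
pos();wait(2);pos()"
```

```text
t 32.0 rack x,y,z mm [  2.2  89.  116.2] F rack x,y,z [0.5 4.4 2.9] w 0.3
t 32.1 rack x,y,z mm [  2.2  88.7 116.2] F rack x,y,z [0.4 0.8 0.9] w 0.1
```

>>> drive_tool:
  deltas:
    - [[0,0,4,0,0]]

```text
clock: 32.2
ee_pos: [0.4436, 0.0728, 0.1164]
tool_rot: [-3.097, -0.452, 0.007]
force: [-0.9, 4.1, -1.9]
gripper_width: 0.003
```

```bash
python3 -c "
from h import *
pos();wait(2);pos()"
```

```text
t 32.2 rack x,y,z mm [  2.2  85.4 116.4] F rack x,y,z [ 0.3  4.2 -1.9] w 0.3
t 32.3 rack x,y,z mm [  2.2  84.8 116.3] F rack x,y,z [-0.1  2.5  0.2] w 0.1
```

>>> drive_tool:
  deltas:
    - [[0,0,4,0,0]]

```text
clock: 32.4
ee_pos: [0.4447, 0.0689, 0.1161]
tool_rot: [-3.097, -0.453, 0.007]
force: [0.2, 3.6, -1.0]
gripper_width: 0.0
```

```bash
python3 -c "
from h import *
pos();wait(2);pos()"
```

```text
t 32.4 rack x,y,z mm [  2.1  81.4 116.1] F rack x,y,z [ 1.3  3.4 -1. ] w 0.0
t 32.5 rack x,y,z mm [  2.2  80.7 116.1] F rack x,y,z [ 1.   3.2 -2. ] w 0.1
```

>>> drive_tool:
  deltas:
    - [[0,-1,3.5,0.5,0]]

```text
clock: 32.6
ee_pos: [0.4454, 0.0651, 0.1157]
tool_rot: [-3.098, -0.452, 0.005]
force: [1.7, 3.9, -1.0]
gripper_width: -0.001
```

```bash
python3 -c "
from h import *
pos();wait(2);pos()"
```

```text
t 32.6 rack x,y,z mm [  1.7  77.5 115.7] F rack x,y,z [ 2.7  3.3 -1. ] w -0.1
t 32.7 rack x,y,z mm [  1.5  76.9 115.7] F rack x,y,z [ 1.2  3.6 -0. ] w 0.2
```

>>> drive_tool:
  deltas:
    - [[0,-1,3.5,1,0]]

```text
clock: 32.8
ee_pos: [0.446, 0.061, 0.1151]
tool_rot: [-3.098, -0.452, 0.002]
force: [2.0, 4.8, -0.5]
gripper_width: -0.004
```

```bash
python3 -c "
from h import *
pos();wait(2);pos()"
```

```text
t 32.8 rack x,y,z mm [  1.1  73.5 115.1] F rack x,y,z [ 3.3  4.1 -0.5] w -0.3
t 32.9 rack x,y,z mm [  0.8  72.8 115. ] F rack x,y,z [1.1 2.  0.2] w 0.0
```

>>> drive_tool:
  deltas:
    - [[0,0,3,1,0]]

```text
clock: 33.0
ee_pos: [0.4468, 0.0575, 0.1142]
tool_rot: [-3.099, -0.451, 0.003]
force: [1.1, 4.2, 0.3]
gripper_width: 0.003
```

```bash
python3 -c "
from h import *
pos();wait(2);pos()"
```

```text
t 33.0 rack x,y,z mm [  0.9  69.9 114.2] F rack x,y,z [2.2 3.8 0.3] w 0.3
t 33.1 rack x,y,z mm [  0.8  69.4 114. ] F rack x,y,z [ 1.9  1.7 -0.9] w 0.1
```

```bash
python3 -c "
from h import *
im=env.capture('scene');cv2.imwrite('pics/sc11.png',cv2.resize(im[130:240,150:260,::-1],None,fx=7,fy=5.4,interpolation=cv2.INTER_CUBIC))"
```

```text
(no output)
```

View pics/sc11.png

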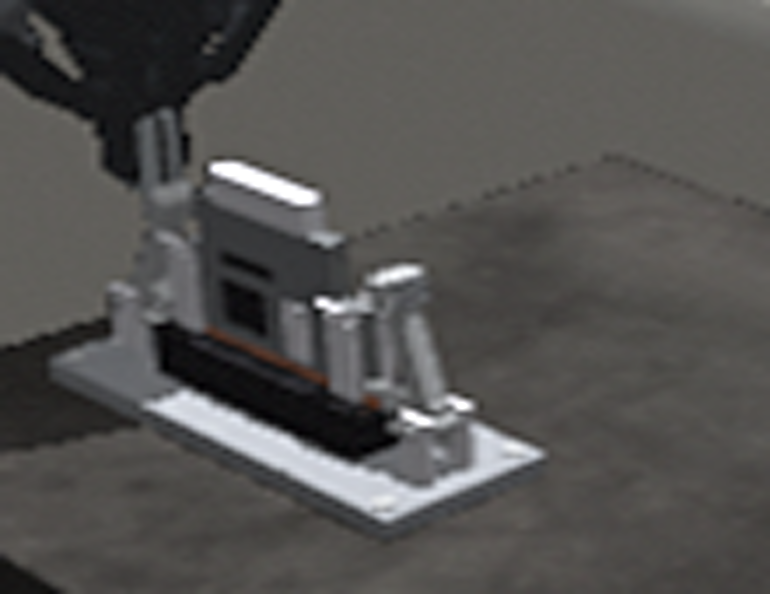

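>>> drive_tool:
  deltas:
    - [[0,0,3,1,0]]

```text
clock: 33.25
ee_pos: [0.4476, 0.0543, 0.1131]
tool_rot: [-3.1, -0.451, 0.003]
force: [1.3, 4.0, 0.8]
gripper_width: 0.003
```

```bash
python3 -c "
from h import *
pos();wait(2);pos()"
```

```text
t 33.25 rack x,y,z mm [  0.8  66.5 113.1] F rack x,y,z [2.4 3.5 0.8] w 0.2
t 33.35 rack x,y,z mm [  0.8  66.2 112.9] F rack x,y,z [2.3 2.  0.6] w -0.2
```

>>> drive_tool:
  deltas:
    - [[0,0,2.5,1,0]]

```text
clock: 33.45
ee_pos: [0.4484, 0.0521, 0.1121]
tool_rot: [-3.099, -0.45, 0.003]
force: [-0.4, 7.0, 4.8]
gripper_width: -0.0
```

```bash
python3 -c "
from h import *
pos();wait(2);pos()"
```

```text
t 33.45 rack x,y,z mm [  0.9  64.3 112.1] F rack x,y,z [1.7 6.8 4.8] w -0.0
t 33.55 rack x,y,z mm [  0.9  64.1 112.1] F rack x,y,z [1.2 5.7 1.6] w -0.0
```

>>> drive_tool:
  deltas:
    - [[0,0,2,0.5,0]]

```text
clock: 33.65
ee_pos: [0.4487, 0.0512, 0.1119]
tool_rot: [-3.096, -0.45, 0.004]
force: [-1.1, 8.5, 2.5]
gripper_width: -0.001
```

```bash
python3 -c "
from h import *
pos();wait(2);pos()"
```

```text
t 33.65 rack x,y,z mm [  0.9  63.3 111.9] F rack x,y,z [1.4 8.5 2.5] w -0.1
t 33.75 rack x,y,z mm [  0.9  63.3 111.9] F rack x,y,z [1.7 7.2 3.3] w 0.1
```

>>> drive_tool:
  deltas:
    - [[0,0,-12,-2,0],[0,0,-4,-30,0],[0,0,0,-40,0],[0,-1,15,-15,0],[0,-1,45,0,0]]

```text
clock: 34.25
ee_pos: [0.4559, 0.0074, 0.1993]
tool_rot: [-3.104, -0.46, 0.021]
force: [1.5, -0.5, 0.4]
gripper_width: -0.001
```

```bash
python3 -c "
from h import *
pos();rows(rk(-.102,.195),16.7,0,step=45)"
```

```text
t 34.25 rack x,y,z mm [ -4.8  19.3 199.3] F rack x,y,z [ 1.3 -0.9  0.4] w -0.1
[[[0, 1.7, 44.9, 1.3, np.float64(0.2)], [0, 1.8, 44.9, 1.3, np.float64(-0.0)], [0, 1.2, 31.6, 0.9, np.float64(-0.0)]]]
```

>>> drive_tool:
  deltas:
    - [[0,2,45,0,0.2],[0,2,45,0,0],[0,2,26,0,0],[0,0,0,0,0]]

```text
clock: 34.65
ee_pos: [0.4951, -0.1114, 0.1999]
tool_rot: [3.102, 0.447, -0.025]
force: [0.8, 0.6, 0.7]
gripper_width: -0.001
```

```bash
python3 -c "
from h import *
wait(2);pos();tl()"
```

```text
t 34.75 rack x,y,z mm [  -1.1 -102.8  199.8] F rack x,y,z [ 0.5  0.4 -0. ] w 0.1
t 34.75 p [ 494.5 -108.5  199.8] radial tilt mrad -12.4 tang -11.5 toolx -16.8 tooly 2.3 sum 12.4 j4 -11.5 dq [ 0.032 -0.02   0.016  0.017  0.003 -0.002]
```

>>> drive_tool:
  deltas:
    - [[0,1,0,38,0],[0,0,0,28,0],[0,0,0,8,0]]

```text
clock: 35.05
ee_pos: [0.4947, -0.1062, 0.1268]
tool_rot: [3.1, 0.457, -0.019]
force: [0.6, 0.3, -0.1]
gripper_width: 0.0
```

```bash
python3 -c "
from h import *
wait(3);pos();tl();rows(rk(-.085,.114),16.7,0,step=45)"
```

```text
t 35.2 rack x,y,z mm [   1.1 -101.9  129.7] F rack x,y,z [ 0.3 -0.7  0.7] w 0.0
t 35.2 p [ 496.4 -107.   129.7] radial tilt mrad -2.8 tang -12.6 toolx -9.5 tooly 8.7 sum 2.8 j4 -12.7 dq [-0.008 -0.015 -0.043  0.001 -0.002 -0.   ]
[[[0, -1.0, -17.0, 15.5, np.float64(0.0)]]]
```

>>> drive_tool:
  deltas:
    - [[0,-1,-8,17,0],[0,0,-6,0,0],[0,0,-4,0,0]]

```text
clock: 35.5
ee_pos: [0.4932, -0.09, 0.1185]
tool_rot: [3.093, 0.457, 0.002]
force: [-0.5, -0.5, 0.3]
gripper_width: 0.001
```

```bash
python3 -c "
from h import *
pos();wait(2);pos()"
```

```text
t 35.5 rack x,y,z mm [  3.  -84.7 118.5] F rack x,y,z [-0.6 -0.3  0.3] w 0.1
t 35.6 rack x,y,z mm [  2.8 -84.5 118.1] F rack x,y,z [ 0.3  0.2 -0.1] w 0.0
```

>>> drive_tool:
  deltas:
    - [[0,-1,-4,2,0],[0,-1,-3,1,0]]

```text
clock: 35.8
ee_pos: [0.4901, -0.0841, 0.1169]
tool_rot: [3.091, 0.457, 0.006]
force: [1.8, -2.0, -1.1]
gripper_width: 0.002
```

```bash
python3 -c "
from h import *
pos();wait(2);pos()"
```

```text
t 35.8 rack x,y,z mm [  1.7 -78.2 116.9] F rack x,y,z [ 1.2 -2.5 -1.1] w 0.2
t 35.9 rack x,y,z mm [  1.7 -78.2 116.8] F rack x,y,z [0.  0.5 1.2] w -0.1
```

>>> drive_tool:
  deltas:
    - [[0,-1,-4,1.5,0],[0,-1,-3.5,1.5,0]]

```text
clock: 36.1
ee_pos: [0.4884, -0.0796, 0.1158]
tool_rot: [3.085, 0.455, 0.016]
force: [2.9, -2.1, 2.4]
gripper_width: 0.0
```

```bash
python3 -c "
from h import *
pos();wait(2);pos()"
```

```text
t 36.1 rack x,y,z mm [  1.4 -73.4 115.8] F rack x,y,z [ 2.1 -2.9  2.4] w 0.0
t 36.2 rack x,y,z mm [  1.3 -72.8 115.7] F rack x,y,z [ 1.6 -3.7  2.7] w -0.2
```

>>> drive_tool:
  deltas:
    - [[0,0,-3.5,1,0]]

```text
clock: 36.3
ee_pos: [0.4876, -0.0766, 0.1151]
tool_rot: [3.084, 0.454, 0.017]
force: [1.6, -3.6, 0.5]
gripper_width: -0.001
```

```bash
python3 -c "
from h import *
pos();wait(2);pos()"
```

```text
t 36.3 rack x,y,z mm [  1.5 -70.3 115.1] F rack x,y,z [ 0.5 -4.   0.5] w -0.1
t 36.4 rack x,y,z mm [  1.4 -69.4 114.8] F rack x,y,z [ 1.2 -4.4  2.9] w 0.1
```

>>> drive_tool:
  deltas:
    - [[0,0,-3,1,0]]

```text
clock: 36.5
ee_pos: [0.4868, -0.0737, 0.1142]
tool_rot: [3.084, 0.455, 0.017]
force: [1.6, -6.5, 5.0]
gripper_width: -0.002
```

```bash
python3 -c "
from h import *
pos();wait(2);pos()"
```

```text
t 36.5 rack x,y,z mm [  1.5 -67.3 114.2] F rack x,y,z [-0.3 -6.7  5. ] w -0.1
t 36.6 rack x,y,z mm [  1.5 -67.1 114.1] F rack x,y,z [ 1.  -5.   3.5] w -0.0
```

>>> drive_tool:
  deltas:
    - [[0,0,-2.5,1,0]]

```text
clock: 36.7
ee_pos: [0.4865, -0.0728, 0.1139]
tool_rot: [3.079, 0.454, 0.019]
force: [1.4, -8.6, 6.0]
gripper_width: 0.004
```

```bash
python3 -c "
from h import *
pos();wait(2);pos()"
```

```text
t 36.7 rack x,y,z mm [  1.5 -66.3 113.9] F rack x,y,z [-1.2 -8.7  6. ] w 0.3
t 36.8 rack x,y,z mm [  1.5 -66.2 113.9] F rack x,y,z [-0.3 -7.5  4.7] w 0.0
```

>>> drive_tool:
  deltas:
    - [[0,0,-2.5,1,0]]

```text
clock: 36.9
ee_pos: [0.4864, -0.0724, 0.1139]
tool_rot: [3.074, 0.453, 0.02]
force: [2.0, -10.0, 4.9]
gripper_width: -0.001
```

```bash
python3 -c "
from h import *
pos();wait(2);pos()"
```

```text
t 36.9 rack x,y,z mm [  1.5 -65.9 113.9] F rack x,y,z [ -1.  -10.2   4.9] w -0.1
t 37.0 rack x,y,z mm [  1.5 -65.9 113.8] F rack x,y,z [-0.9 -8.7  3.8] w -0.2
```

>>> drive_tool:
  deltas:
    - [[0,0,-3,0.5,0]]

```text
clock: 37.1
ee_pos: [0.4862, -0.0721, 0.114]
tool_rot: [3.068, 0.451, 0.022]
force: [3.8, -10.6, 1.3]
gripper_width: 0.0
```

```bash
python3 -c "
from h import *
pos();wait(2);pos()
im=env.capture('scene');cv2.imwrite('pics/sc12.png',cv2.resize(im[130:240,150:260,::-1],None,fx=7,fy=5.4,interpolation=cv2.INTER_CUBIC))"
```

```text
t 37.1 rack x,y,z mm [  1.4 -65.5 114. ] F rack x,y,z [  0.6 -11.2   1.3] w 0.0
t 37.2 rack x,y,z mm [  1.5 -65.4 113.9] F rack x,y,z [  0.8 -10.3   3.3] w 0.4
```

View pics/sc12.png

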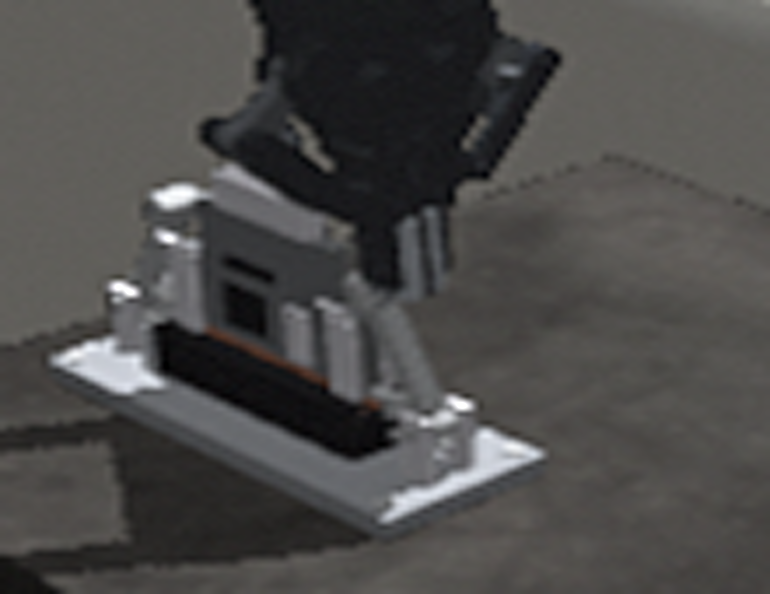

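>>> drive_tool:
  deltas:
    - [[0,0,12,-2,0],[0,0,4,-30,0],[0,0,0,-40,0],[0,0,-15,-15,0],[0,0,-45,0,0]]

```text
clock: 37.75
ee_pos: [0.4666, -0.0255, 0.1954]
tool_rot: [3.087, 0.445, -0.011]
force: [1.3, 1.0, -0.4]
gripper_width: 0.002
```

```bash
python3 -c "
from h import *
pos();tl();rows(rk(.092,.195),16.7,0,step=45)"
```

```text
t 37.75 rack x,y,z mm [ -4.  -15.3 195.4] F rack x,y,z [ 1.6  0.5 -0.4] w 0.2
t 37.75 p [466.6 -25.5 195.4] radial tilt mrad 0.2 tang -23.9 toolx -10.1 tooly 21.6 sum -0.2 j4 -23.9 dq [ 0.879 -0.38   0.39   0.059  0.061  0.864]
[[[0, 1.5, -45.0, -0.8, np.float64(-0.3)], [0, 1.6, -45.0, -0.9, np.float64(-0.0)], [0, 0.7, -17.3, -0.3, np.float64(-0.0)]]]
```

>>> drive_tool:
  deltas:
    - [[0,2,-45,0,-0.3],[0,2,-42,0,0],[0,0,-15,0,0],[0,0,0,0,0]]

```text
clock: 38.15
ee_pos: [0.4339, 0.082, 0.1896]
tool_rot: [3.096, 0.463, -0.035]
force: [-0.7, -0.1, 0.5]
gripper_width: -0.003
```

```bash
python3 -c "
from h import *
wait(2);pos();tl()"
```

```text
t 38.25 rack x,y,z mm [ -4.   94.9 189.7] F rack x,y,z [-1.  -0.5 -0.4] w -0.0
t 38.25 p [434.9  80.1 189.7] radial tilt mrad -20.0 tang -14.1 toolx -22.7 tooly 9.1 sum 20.0 j4 -14.1 dq [-0.031  0.004 -0.015 -0.015 -0.011  0.003]
```

>>> drive_tool:
  deltas:
    - [[0,1,0,38,0],[0,0,0,28,0],[0,0,0,8,0]]

```text
clock: 38.55
ee_pos: [0.4365, 0.0764, 0.1153]
tool_rot: [3.096, 0.452, -0.028]
force: [-0.9, 0.2, 0.2]
gripper_width: -0.004
```

```bash
python3 -c "
from h import *
wait(3);pos();tl();rows(rk(.072,.112),16.7,0,step=45)"
```

```text
t 38.7 rack x,y,z mm [ -1.8  90.9 118.2] F rack x,y,z [ 1.4 -1.   0.6] w 0.0
t 38.7 p [438.1  76.8 118.2] radial tilt mrad -12.4 tang -14.1 toolx -15.3 tooly 10.8 sum 12.4 j4 -14.2 dq [ 0.01  -0.02  -0.036  0.002 -0.003  0.002]
[[[0, 1.9, 18.8, 6.4, np.float64(-0.1)]]]
```

>>> drive_tool:
  deltas:
    - [[0,1,6,6,0],[0,0,7,0,0],[0,0,5,0,0]]

```text
clock: 39.0
ee_pos: [0.4474, 0.0583, 0.116]
tool_rot: [3.095, 0.452, -0.01]
force: [-0.6, 0.3, -0.0]
gripper_width: 0.002
```

```bash
python3 -c "
from h import *
pos();wait(2);pos()"
```

```text
t 39.0 rack x,y,z mm [  1.7  70.4 116. ] F rack x,y,z [-0.5  0.5 -0. ] w 0.1
t 39.1 rack x,y,z mm [  1.5  70.5 115.8] F rack x,y,z [0.3 0.  0.5] w -0.2
```

>>> drive_tool:
  deltas:
    - [[0,0,3,1,0],[0,0,3,0.5,0]]

```text
clock: 39.3
ee_pos: [0.4488, 0.0535, 0.1149]
tool_rot: [3.099, 0.452, -0.01]
force: [-2.1, 6.2, 1.0]
gripper_width: -0.0
```

```bash
python3 -c "
from h import *
pos();wait(2);pos()"
```

```text
t 39.3 rack x,y,z mm [  1.7  65.5 114.9] F rack x,y,z [-0.2  6.6  1. ] w -0.0
t 39.4 rack x,y,z mm [  1.7  65.4 114.8] F rack x,y,z [0.2 5.3 0.3] w -0.1
```

>>> drive_tool:
  deltas:
    - [[0,0,2.5,1,0]]

```text
clock: 39.5
ee_pos: [0.4493, 0.0525, 0.1143]
tool_rot: [3.102, 0.453, -0.01]
force: [-3.5, 6.4, 5.5]
gripper_width: -0.001
```

```bash
python3 -c "
from h import *
pos();wait(2);pos()"
```

```text
t 39.5 rack x,y,z mm [  1.8  64.4 114.3] F rack x,y,z [-1.5  7.2  5.5] w -0.1
t 39.6 rack x,y,z mm [  1.8  64.2 114.3] F rack x,y,z [-1.6  6.5  2.8] w -0.1
```

>>> drive_tool:
  deltas:
    - [[0,0,2.5,1,0]]

```text
clock: 39.7
ee_pos: [0.4495, 0.0518, 0.1141]
tool_rot: [3.105, 0.455, -0.011]
force: [-4.5, 7.5, 5.6]
gripper_width: 0.001
```

```bash
python3 -c "
from h import *
pos();wait(2);pos()"
```

```text
t 39.7 rack x,y,z mm [  1.9  63.6 114.1] F rack x,y,z [-2.2  8.4  5.6] w 0.1
t 39.8 rack x,y,z mm [  1.9  63.5 114.1] F rack x,y,z [-1.1  7.4  4.6] w -0.2
```

>>> drive_tool:
  deltas:
    - [[0,0,2.5,0.5,0]]

```text
clock: 39.9
ee_pos: [0.4495, 0.0515, 0.1142]
tool_rot: [-3.106, -0.457, 0.012]
force: [-3.0, 8.0, 3.5]
gripper_width: 0.001
```

```bash
python3 -c "
from h import *
pos();wait(2);pos()"
```

```text
t 39.9 rack x,y,z mm [  1.8  63.3 114.2] F rack x,y,z [-0.6  8.5  3.5] w 0.1
t 40.0 rack x,y,z mm [  1.8  63.3 114.2] F rack x,y,z [-0.6  7.6  4.1] w -0.3
```

>>> drive_tool:
  deltas:
    - [[0,0,4,1,0]]

```text
clock: 40.1
ee_pos: [0.4498, 0.0505, 0.1138]
tool_rot: [-3.1, -0.458, 0.013]
force: [-4.0, 9.9, 6.5]
gripper_width: 0.002
```

```bash
python3 -c "
from h import *
pos();wait(2);pos()"
```

```text
t 40.1 rack x,y,z mm [  1.8  62.3 113.8] F rack x,y,z [-0.9 10.6  6.5] w 0.2
t 40.2 rack x,y,z mm [  1.8  62.1 113.8] F rack x,y,z [-0.9 10.7  4.8] w 0.4
```

>>> drive_tool:
  deltas:
    - [[0,0,4,0.5,0]]

```text
clock: 40.3
ee_pos: [0.45, 0.0498, 0.1138]
tool_rot: [-3.092, -0.458, 0.015]
force: [-4.0, 10.9, 3.8]
gripper_width: -0.002
```

```bash
python3 -c "
from h import *
pos();wait(2);pos()"
```

```text
t 40.3 rack x,y,z mm [  1.7  61.6 113.8] F rack x,y,z [-0.7 11.6  3.8] w -0.2
t 40.4 rack x,y,z mm [  1.8  61.5 113.7] F rack x,y,z [-0.7 12.   4.7] w -0.1
```

>>> drive_tool:
  deltas:
    - [[0,0,-12,-2,0],[0,0,-4,-30,0],[0,0,0,-40,0],[0,-1,15,-15,0],[0,-1,45,0,0]]

```text
clock: 40.9
ee_pos: [0.4604, 0.0087, 0.2027]
tool_rot: [-3.095, -0.472, 0.017]
force: [0.6, -0.1, -0.2]
gripper_width: -0.0
```

```bash
python3 -c "
from h import *
pos();tl();rows(rk(-.094,.195),16.7,0,step=45)"
```

```text
t 40.9 rack x,y,z mm [-1.000e-01  1.920e+01  2.027e+02] F rack x,y,z [ 0.6 -0.2 -0.2] w -0.0
t 40.9 p [460.4   8.7 202.7] radial tilt mrad -13.6 tang 7.5 toolx -9.4 tooly -12.3 sum 13.6 j4 7.5 dq [-0.956  0.232 -0.221 -0.068 -0.047 -0.953]
[[[0, -0.5, 44.9, 2.5, np.float64(0.7)], [0, 0.1, 44.9, 2.5, np.float64(-0.0)], [0, 0.0, 23.5, 1.3, np.float64(-0.0)]]]
```

>>> drive_tool:
  deltas:
    - [[0,0,45,2,0.7],[0,0,43,2,0],[0,0,18,1,0],[0,0,0,0,0]]

```text
clock: 41.3
ee_pos: [0.4939, -0.101, 0.1991]
tool_rot: [3.109, 0.45, -0.01]
force: [-0.5, 1.0, -0.1]
gripper_width: -0.001
```

```bash
python3 -c "
from h import *
wait(2);pos();tl()
im=env.capture('scene');cv2.imwrite('pics/sc13.png',cv2.resize(im[130:240,150:260,::-1],None,fx=7,fy=5.4,interpolation=cv2.INTER_CUBIC))"
```

```text
t 41.4 rack x,y,z mm [  0.7 -93.1 199.2] F rack x,y,z [0.2 0.9 0.3] w 0.3
t 41.4 p [493.5 -98.7 199.2] radial tilt mrad -6.5 tang -1.4 toolx -6.1 tooly -2.5 sum 6.5 j4 -1.4 dq [ 0.028 -0.014  0.011  0.013  0.006 -0.002]
```

View pics/sc13.png

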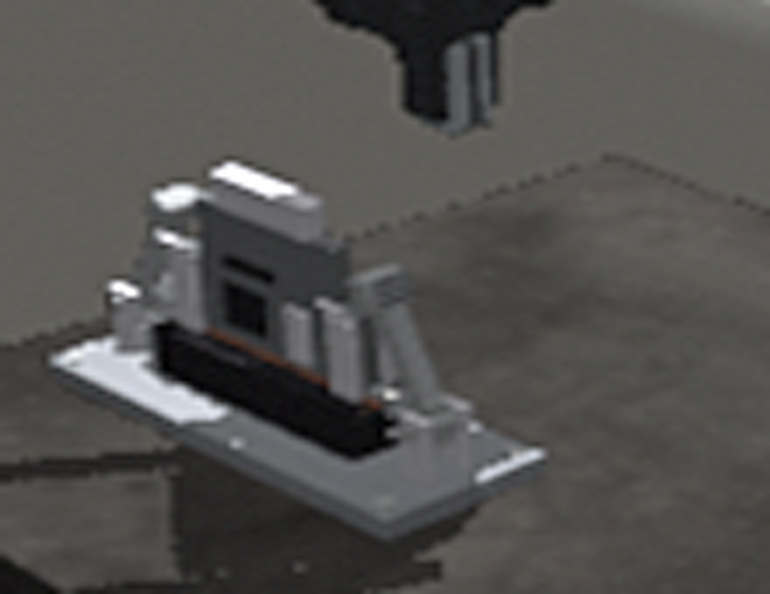

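>>> drive_tool:
  deltas:
    - [[0,1,0,38,0],[0,0,0,28,0],[0,0,0,8,0]]

```text
clock: 41.75
ee_pos: [0.4955, -0.0944, 0.1271]
tool_rot: [3.105, 0.464, 0.002]
force: [-0.3, 0.2, 0.2]
gripper_width: 0.001
```

```bash
python3 -c "
from h import *
wait(3);pos();tl();rows(rk(-.075,.113),16.7,0,step=45)"
```

```text
t 41.9 rack x,y,z mm [  5.1 -90.9 129.9] F rack x,y,z [0.6 0.3 0.8] w -0.2
t 41.9 p [497.  -95.3 129.9] radial tilt mrad 5.9 tang -1.1 toolx 4.3 tooly 4.2 sum -5.9 j4 -1.1 dq [-0.008 -0.014 -0.041 -0.    -0.001 -0.003]
[[[0, -5.1, -16.0, 16.8, np.float64(0.3)]]]
```

>>> drive_tool:
  deltas:
    - [[0,-4,-8,17,0.3],[0,-1,-6,0,0]]

```text
clock: 42.1
ee_pos: [0.4905, -0.0835, 0.1165]
tool_rot: [3.101, 0.455, 0.017]
force: [-0.5, 0.4, 0.8]
gripper_width: 0.001
```

```bash
python3 -c "
from h import *
pos();wait(2);pos()"
```

```text
t 42.1 rack x,y,z mm [  2.3 -77.7 116.5] F rack x,y,z [-0.4  0.5  0.8] w 0.1
t 42.2 rack x,y,z mm [  4.1 -78.6 119.3] F rack x,y,z [ 0.1 -0.7  0.2] w 0.1
```

>>> drive_tool:
  deltas:
    - [[0,0,-4,1,0],[0,0,-3,1,0]]

```text
clock: 42.4
ee_pos: [0.4925, -0.0774, 0.1205]
tool_rot: [3.096, 0.455, 0.035]
force: [0.0, -0.3, -0.6]
gripper_width: 0.002
```

```bash
python3 -c "
from h import *
pos();wait(2);pos()"
```

```text
t 42.4 rack x,y,z mm [  5.9 -72.5 120.5] F rack x,y,z [-0.1 -0.3 -0.6] w 0.2
t 42.5 rack x,y,z mm [  5.7 -72.3 120.1] F rack x,y,z [ 1.  -0.9 -0.2] w 0.2
```

>>> drive_tool:
  deltas:
    - [[0,-4,0,7,0]]

```text
clock: 42.6
ee_pos: [0.4896, -0.0788, 0.1141]
tool_rot: [3.095, 0.456, 0.038]
force: [1.2, 0.0, 0.1]
gripper_width: -0.001
```

```bash
python3 -c "
from h import *
wait(3);pos()"
```

```text
t 42.75 rack x,y,z mm [  1.1 -72.2 112.1] F rack x,y,z [ 0.   0.4 -1.3] w 0.0
```

>>> drive_tool:
  deltas:
    - [[0,0,-3,1,0],[0,0,-3,0.5,0]]

```text
clock: 42.95
ee_pos: [0.4871, -0.0756, 0.1113]
tool_rot: [3.091, 0.453, 0.034]
force: [1.1, -7.4, 0.8]
gripper_width: 0.006
```

```bash
python3 -c "
from h import *
pos();wait(2);pos()"
```

```text
t 42.95 rack x,y,z mm [  1.3 -69.1 111.3] F rack x,y,z [-1.  -7.4  0.8] w 0.5
t 43.05 rack x,y,z mm [  1.3 -69.  111.3] F rack x,y,z [-1.  -6.   0.3] w 0.2
```

>>> drive_tool:
  deltas:
    - [[0,0,-3.5,-0.5,0]]

```text
clock: 43.15
ee_pos: [0.4869, -0.0747, 0.112]
tool_rot: [3.085, 0.451, 0.036]
force: [2.9, -8.8, -2.6]
gripper_width: 0.002
```

```bash
python3 -c "
from h import *
pos();wait(2);pos()"
```

```text
t 43.15 rack x,y,z mm [  1.3 -68.2 112. ] F rack x,y,z [ 0.3 -9.3 -2.6] w 0.1
t 43.25 rack x,y,z mm [  1.3 -68.1 112.1] F rack x,y,z [-0.3 -7.   0.3] w 0.2
```

>>> drive_tool:
  deltas:
    - [[0,0,-3.5,-0.5,0]]

```text
clock: 43.35
ee_pos: [0.4867, -0.0741, 0.1127]
tool_rot: [3.078, 0.449, 0.038]
force: [2.5, -8.6, -1.6]
gripper_width: 0.003
```

```bash
python3 -c "
from h import *
pos();wait(2);pos();tl()"
```

```text
t 43.35 rack x,y,z mm [  1.3 -67.6 112.7] F rack x,y,z [-0.1 -8.9 -1.6] w 0.3
t 43.45 rack x,y,z mm [  1.4 -67.4 112.9] F rack x,y,z [-1.1 -9.4 -1.3] w -0.3
t 43.45 p [486.7 -73.9 112.9] radial tilt mrad 34.9 tang -18.9 toolx 20.0 tooly 34.2 sum -34.9 j4 -19.3 dq [-0.004  0.001 -0.002  0.004  0.003 -0.003]
```

>>> drive_tool:
  deltas:
    - [[0,0,-4.5,0.5,0]]

```text
clock: 43.55
ee_pos: [0.4865, -0.0731, 0.1128]
tool_rot: [3.07, 0.447, 0.041]
force: [2.0, -11.7, -1.9]
gripper_width: 0.001
```

```bash
python3 -c "
from h import *
pos();wait(2);pos()"
```

```text
t 43.55 rack x,y,z mm [  1.4 -66.6 112.8] F rack x,y,z [ -1.4 -11.8  -1.9] w 0.1
t 43.65 rack x,y,z mm [  1.4 -66.4 112.7] F rack x,y,z [ -1.6 -10.6  -2.1] w 0.3
```

>>> drive_tool:
  deltas:
    - [[0,0,12,-2,0],[0,0,5,-30,0],[0,0,20,-40,0],[0,0,40,-20,0],[0,0,45,-10,0]]

```text
clock: 44.15
ee_pos: [0.5163, -0.1842, 0.219]
tool_rot: [3.077, 0.462, 0.029]
force: [0.9, 0.0, 1.5]
gripper_width: 0.003
```

>>> drive_tool:
  deltas:
    - [[0,-20,40,0,0],[0,-20,40,0,0],[0,-20,30,0,0],[0,0,0,0,0]]

```text
clock: 44.55
ee_pos: [0.4926, -0.3168, 0.2248]
tool_rot: [3.075, 0.457, 0.039]
force: [0.5, 0.9, -0.2]
gripper_width: 0.004
```

Run:
```python
from h import *
pos()
for c in("scene","top"):
    im=env.capture(c);cv2.imwrite(f"pics/fin_{c}.png",im[:,:,::-1])
    for n in("board_mid_foot","board_grip","left_lever_pad","right_lever_pad"):
        for d in env.spot_point(c,n)[:1]:
            e=np.array(d["at"]);r=e[:2]-O;print(c,n,round(d["confidence"],2),"rack",(np.r_[r@UX,r@UY,e[2]]*1e3).round(1))
a=cv2.imread("pics/fin_scene.png");cv2.imwrite("pics/fin_s.png",cv2.resize(a[150:220,155:225],None,fx=10,fy=8.5,interpolation=cv2.INTER_CUBIC))
a=cv2.imread("pics/fin_top.png");cv2.imwrite("pics/fin_t.png",cv2.resize(a[195:265,120:240],None,fx=6.5,fy=6.5,interpolation=cv2.INTER_CUBIC))
f=lambda P:((proj("scene",P)-[155,150]+.5)*[10,8.5]).round(0).tolist()
for zf in (.015,.0185,.022,.026):
    r=[.466,-.0097,YW];print(zf,"bar top near corners",f(place(r,[[-.005,.025,zf+.104],[-.005,-.025,zf+.104]])),"far -y",f(place(r,[[.005,-.025,zf+.104]])))
```

```text
t 44.55 rack x,y,z mm [ -62.8 -301.7  224.8] F rack x,y,z [ 0.7  0.7 -0.2] w 0.4
scene board_mid_foot 0.82 rack [-0.   0.3 16.8]
scene board_grip 0.65 rack [  2.1  -2.4 109.8]
scene left_lever_pad 0.74 rack [ 123.5 -250.1   19.4]
scene right_lever_pad 0.74 rack [  4.5 -56.7  92.5]
top board_mid_foot 0.49 rack [-0.3  0.6 19.4]
top board_grip 0.55 rack [-2.000e+00  1.000e-01  1.113e+02]
top left_lever_pad 0.5 rack [ 1.2 50.9 94.7]
top right_lever_pad 0.56 rack [  3.8 -57.1  92.7]
0.015 bar top near corners [[250.0, 107.0], [387.0, 167.0]] far -y [[422.0, 155.0]]
0.0185 bar top near corners [[249.0, 95.0], [386.0, 156.0]] far -y [[421.0, 143.0]]
0.022 bar top near corners [[248.0, 84.0], [385.0, 144.0]] far -y [[420.0, 132.0]]
0.026 bar top near corners [[247.0, 70.0], [384.0, 130.0]] far -y [[419.0, 118.0]]
```

View pics/fin_s.png

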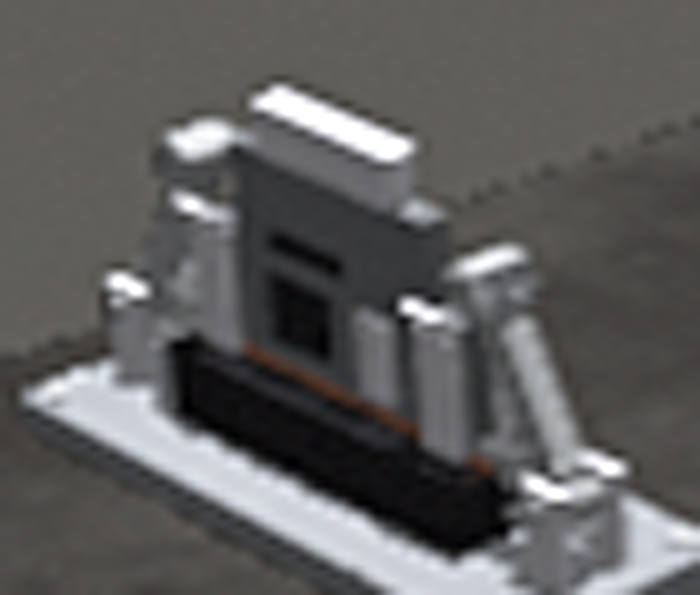

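View pics/fin_t.png

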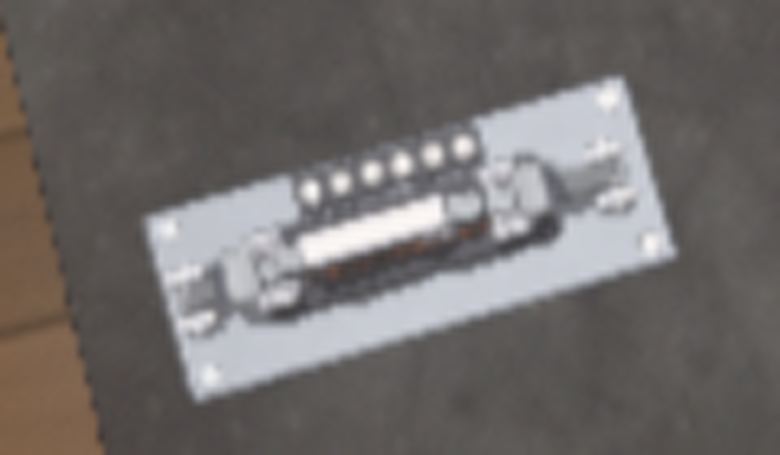

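Run:
```python
from h import *
for n,px,z in (("L",(240,278),.1),("R",(533,190),.1),("barL",(300,250),.12),("barR",(443,212),.12)):
    e=back("top",crop(px,6.5,(120,195)),z)[0];r=e[:2]-O;print(n,(np.r_[r@UX,r@UY]*1e3).round(1))
f=lambda P:((proj("scene",P)-[155,150]+.5)*[10,8.5]).round(0).tolist()
for side in(1,-1):
  for lev in(-.1,-.2,-.3,-.4):
    a=lev-.2;P=[]
    for t in(-.009,.009):
        s=.068;o=0;P.append([t,side*(.078+s*np.sin(a)),.037+s*np.cos(a)])
    print(side,lev,f(place([.466,-.0097,YW],P)))
```

```text
L [-1.5 50.9]
R [ -0.7 -52.6]
barL [ 0.9 26.3]
barR [ -0.3 -22.9]
1 -0.1 [[157.0, 128.0], [219.0, 108.0]]
1 -0.2 [[174.0, 143.0], [236.0, 122.0]]
1 -0.3 [[191.0, 160.0], [252.0, 139.0]]
1 -0.4 [[207.0, 178.0], [268.0, 157.0]]
-1 -0.1 [[472.0, 272.0], [535.0, 249.0]]
-1 -0.2 [[454.0, 272.0], [516.0, 248.0]]
-1 -0.3 [[437.0, 273.0], [499.0, 250.0]]
-1 -0.4 [[422.0, 278.0], [484.0, 254.0]]
```

Run:
```python
from h import *
wait(4);show();print(env.hand_in())
```

```text
t 45.25 p [ 494.2 -312.2  225.3] yaw 17.29 zaxis [ 0.0306 -0.0273 -0.9992] F [ 0.3 -0.7  0.4] w -0.3 q [-0.66  0.14  1.36 -0.    1.6  -0.96]
the job is handed in; nothing more can be done
None
```

View pics/fin_scene.png

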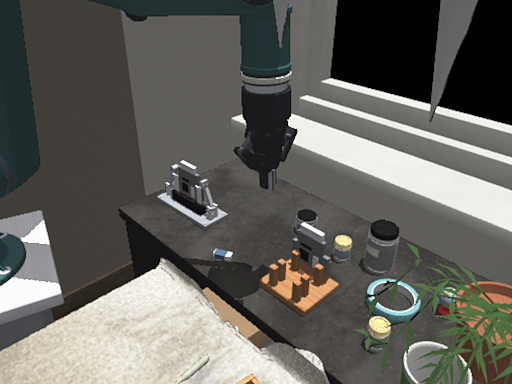

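The job was handed in at 45.3 s. The board is in the socket with both levers pressed firm, but I could not read the seating pins, so "fully home" is inferred from the checks below.

**What I did:** I took the pinned board from the stand, lowered it between the guides to rest in the mouth with its foot about 26 mm above the bench, and let go. I then swung the levers in by turns: both to about 0.3, then about 0.1 on the left and about -0.1 on the right. After that I pressed each home twice, ending at about 12 N on each. The highest lever push I read was about 12.5 N. The board was not pushed directly.

**Last checks:**
- **Level:** In the final pictures the board is level, with its foot at about 16–17 mm by the picture overlay. The trained network gave 16.8 mm from the scene camera and 19.4 mm from the top camera.
- **Levers:** In the scene picture both lever tops match an angle of about -0.2 on each side. The network's left pad reading agrees only roughly. For the right pad it put the pad 4–5 mm farther out than the pixel measurement.
- **Firmness:** Each lever came up firm at nearly the same place on its second pressing as on its first.
- **Surroundings:** In the last picture the filler plate is still in the stand and the jars and eraser look unmoved. The gripper was clear of everything.

**What went less smoothly:** Fast moves made the tool tilt slightly, so I spent about 7 s straightening it before inserting the board. On entering the flared guide tops the board met a brief vertical force of about 16 N.

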